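Clamp a thin tube in a one-hand ratchet clamp and keep the squeeze on

ROBOT

A 6-joint arm with a two-finger parallel gripper is mounted at the origin on a cart in front of the work surface, level with it; the furniture and walls round the work are solid. World frame = base frame: x ahead of the robot, y to its left, z up, the work surface at z = 0. Lengths are in mm, angles in rad, forces in N, time in s.
With the tool pointing down it reaches from about 350 to 775 mm from the base axis. Payload 7.3 kg.
Tool frame: the origin (TCP) lies midway between the tips of the shut fingers; the grasp point (between the pads) lies 19 mm behind it (bot.grip_depth is the distance from the TCP to the grasp point, in mm); z points along the fingers, x is the direction in which the jaws open and shut, and the axes are right-handed (so a half turn about z gives the same grasp; the last joint's range is limited). The gripper opens to 92 mm and grips with 3 to 60 N. Pads are 19 mm wide; open, the fingers measure 130 mm over their backs; the gripper's body (75 mm by 190 mm) begins 47 mm behind the grasp point.
Start: joints at [1.02, 0.342, 1.524, -0, 1.275, -0.146], TCP at [206.751, 482.596, 226.741] pointing down, gripper open.
Joint ranges: [-2.53, 2.53], [-0.77, 2.02], [0.04, 2.7], [-1, 4.14], [0.28, 2.66], [-3.11, 3.11]. Speed limits (rad/s): [2.57, 2.57, 3.14, 3.14, 3.14, 3.14].

INTERFACE

Orientations are given as [roll, pitch, yaw] about the fixed x, y, z axes, in that order (R = Rz(yaw) Ry(pitch) Rx(roll)).
In Python, from plant import bot gives the robot as it stands. The module is installed in compiled form; this text tells all that it offers.
- The arm moves only by the shell command python3 -m inch 'ROWS'. ROWS is JSON, a list that holds one entry, the list of rows, each a list of 7 numbers: the shift along the tool's x, y, z each as a share of 0.2 m, from -1 to 1, then the turn, a rotation vector about the tool's x, y, z each as a share of 45 degrees, from -1 to 1, then the closure, from -1 (fully open) to 1 (shut), so that 0 is half open. A call has exactly 10 rows; each row is the pose to reach, as a shift and turn from the pose commanded when the call began, along the tool's axes at that moment; what a row does not reach only later rows make up. A row lasts 1/8 s, in which the tool goes at most 62.5 mm and 10.7 degrees, less where a joint would pass 70% of its speed; a pose out of reach is approached as far as the arm can. A call with a number of a shift or a turn outside -1 to 1 is refused whole. A call with a gripper value outside its range is refused whole. The fingers move at their own pace and stop on an object; the grip force is fixed at half the most. Time passes only in rows, so rows that repeat a pose let the fingers close, or fill a call up. It gives the time, the measured TCP pose, the force and the opening at its end, in the units of the state.
- bot.get_obs(): the state, without advancing time (a new reading comes with each control period).
- bot.capture(name): name is "scene" or "top" or "wrist"; returns the picture (384x512x3 uint8, red, green, blue); there is no depth.
- bot.camera_params(name): a dict with "fx", "fy", "cx", "cy" (pixels), "R" (3x3) and "t" (3): a world point X has camera coordinates R X + t; the wrist camera has in their place "T_tool_cam" (4x4, takes a point from camera to tool coordinates, whose origin is the TCP and whose axes are the tool frame's). Camera axes: x right, y down, z forward; pixel columns grow to the right and rows downward; lengths in mm; the calibration is good to about 2 mm. A picture is of the moment at which its call begins: read the wrist's pose just before it. camera_params takes no time and is no camera call.
- bot.close_job(): hands the job in, once; it reports no verdict.
The state is a dict: "time": time; "joint_positions": joint angles; "dq": joint speeds; "tau": joint torques, N m; "tool_pos": TCP position; "tcp_rot": TCP orientation; "contact_force": force on the tool from outside, world axes, zero at the start; "moment": the same for the moment, N m; "grip_width": finger opening in mm.
Only numpy, scipy, OpenCV 4.12 (cv2) and the standard library are available. Lean on these libraries where they do the work, as an engineer would, in place of code of your own. Each camera call takes 0.05 s, during which the arm holds its last target.

TASK

Stand the round tube offcut upright in the V of the one-hand ratchet clamp that is bolted down on the bench, let go of it, then pump the clamp's orange trigger until the red rubber pad on the sliding jaw has come up and presses the tube into the V, ready for a tack weld. The tube is thin-walled: stop when the pad is squashed about half-way, never squash it flat, and move the jaw by its trigger only. Finish with the trigger still held squeezed at that pressure (the program ends while holding it), the other tools left where they lie.

Things in the scene. Friction and masses are not known exactly. Their poses are not given: they have to be found in the camera images.
- clamp: the whole clamp, laid on its side and bolted to a steel plate with a grid of holes (160 x 270 mm, top 10 mm over the bench). Origin at bench height under the steel bar, which runs along y at x = 0 (top at 49 mm). +y: from the V to the sliding jaw; +x: from the handle to the jaws; z up. Black housing: x and y within 40 mm of the origin, 67 mm high.
- tube_mid (a point): grey-black round steel tube offcut, 48 mm outside diameter, 90 mm long, about 0.3 kg, standing loose on the bench; this point is its centre, 45 mm over its foot, z along the tube. Grasp it across its diameter near the top. A green drawer case, 0.25 m high, stands behind it (front from x = 0.54 on) and an arbor press to its left (y over 0.43): carry it in front of them.
- v_seat (a point): where the tube's centre (half-way up, 55 mm over the bench) lies when it stands on the plate fully seated in the clamp's V; axes as clamp. The V (90 degrees, 57 mm wide, 50 mm high over the bench) opens toward +y, its arms reach to 9 mm short of this point; the sliding jaw (52 mm high, 61 mm over the bar) faces it 47 to 54 mm away at the start. In the clamp's axes: x = 50, y = 78 mm.
- jaw_pad (a point): centre of the face of the red rubber pad on the sliding jaw, 35 mm over the bench, as it stands unsquashed; pad face 34 x 34 mm, facing the V (toward -y of v_seat's axes). It moves with the jaw. It touches a seated tube when it is 24 mm in +y from v_seat.
- handle_mid (a point): a point on the centre line of the clamp's fixed black pistol handle, 45 mm over the bench; axes as clamp. The handle points from the housing toward -x, leaned 0.15 rad toward -y; 18 mm thick along y, 26 mm high, 118 mm long. In the clamp's axes: x = -66, y = -8 mm.
- trigger_mid (a point): a point on the centre line of the orange trigger, 45 mm over the bench; moves with it. The trigger is 9 mm thick along y, 26 mm high; its lever reaches 40 mm either way from here along its length. At rest it is 42 mm in +y of handle_mid (55 mm over both outsides) and leans 0.15 rad toward +y, fully squeezed 15 mm. Free space of 20 mm below and all above.
- trigger_swing (a joint): angle of the trigger: 0 at rest, grows as it is squeezed toward the handle (-y), 0.30 rad at the stop (26 mm at trigger_mid, whose radius is 88 mm). A spring returns it: 3 N at trigger_mid at rest, 5 N fully squeezed, plus half of the pad's force and 2 N for the jaw's drag while it moves.
- jaw_travel (a joint): travel of the sliding jaw in m, 0 fully open, growing toward the V; the pad touches a seated tube at 0.0295. Ratchet with teeth 6 mm apart: a squeeze past 0.24 rad clicks one tooth on (the jaw comes 6 to 9 mm), one to the stop mostly two (12 mm); when the trigger goes back the jaw stays, or falls back to the last tooth (up to 6 mm) if it is loaded. It cannot be opened again.
- pad_squash (a joint): how far the rubber pad is squashed, in m: 0 free, 0.006 flat, 3 N per mm. The right pressure is about 0.003; over 0.005 dents the tube.
- trigger: the orange trigger lever; its origin is its upright hinge pin in the housing, at x = 24, y = 20 mm in the clamp's axes, 45 mm over the bench
- jaw: the steel bar and sliding jaw (94 x 22 x 30 mm) with its pad; moved by the trigger only; origin and axes: the clamp's, shifting with the jaw
- pad: the red rubber pad on the jaw; origin and axes as the jaw's
- tube: the tube itself; origin at the centre of its foot
- magnet_square: bystander: red welding magnet, 20 x 90 x 55 mm, standing on edge; origin under its centre
- tape_measure: bystander: yellow tape measure, 35 x 98 x 64 mm; origin under its centre
- pliers_red: bystander: pliers with red handles, 202 x 65 x 13 mm, lying; origin under its centre
- square_tube: bystander: square tube offcut, 150 x 35 x 35 mm, lying; origin under its centre
- soapstone: bystander: flat marker stick, 138 x 13 x 9 mm, lying; origin under its centre
- nut: bystander: steel hexagon nut, 30 x 34 x 16 mm, lying; origin under its centre
Mind the look-alikes: they are no part of the job. What is shaped like the tube but blue or turquoise is not meant.

How it is judged:
By the outcome, as a careful person would: the job done as asked, in the order asked, and still so for the second after the job is handed in, while the arm keeps its last pose, push and grip.
It also fails if it takes over 72 s, if anything falls off the work surface, if the arm or the gripper's body presses on something with over 40 N, if the wrist force passes 120 N, or if a joint passes its speed limit or range.

## Working session

There is one attempt and no reset: what is moved stays moved. The work goes in short steps, Python scripts to look and compute and a shell command to move; the robot and the scene stay as the last step left them, time stands still between calls to the robot, and variables do not carry over. Pictures are saved under pics/ and viewed, and the job is handed in when it is done.

```bash
mkdir -p pics; ls
python3 - <<'E'
from plant import bot
import cv2,json
o=bot.get_obs(); print(o)
for n in ["scene","top","wrist"]:
    im=bot.capture(n); cv2.imwrite(f"pics/{n}0.png",cv2.cvtColor(im,cv2.COLOR_RGB2BGR)); print(n,bot.camera_params(n))
print(bot.grip_depth)
E
```

```text
pics
{'time': 0.0, 'joint_positions': array([ 1.02001185e+00,  3.42708650e-01,  1.52504320e+00, -1.77438825e-05,
        1.27538934e+00, -1.46011108e-01]), 'dq': array([ 0.00069934,  0.00070646, -0.00111516, -0.00090668,  0.00089455,
        0.00014718]), 'tau': array([-6.27962090e-04, -4.31254363e+01, -2.44211894e+01,  7.16717751e-02,
        5.62960468e-02, -1.46898501e-04]), 'tool_pos': array([206.51943007, 482.22016236, 226.04312962]), 'tcp_rot': array([-3.14138414e+00,  1.53452355e-03,  1.16602830e+00]), 'contact_force': array([-0.17998092, -0.10861547, -0.16371672]), 'moment': array([ 0.01029506, -0.03080193,  0.01845969]), 'grip_width': 91.79317879701132}
scene {'fx': 466.1511283151632, 'fy': 466.1511283151632, 'cx': 251.71264326356814, 'cy': 188.9617842661188, 'R': array([[ 0.77639685, -0.62973351,  0.0253701 ],
       [-0.25814336, -0.3544714 , -0.89872801],
       [ 0.57495212,  0.69122047, -0.437772  ]]), 't': array([-346.72809489,  247.58045813, 1157.56126713])}
top {'fx': 375.34281420069436, 'fy': 375.34281420069436, 'cx': 256.63978043603646, 'cy': 193.25270974995058, 'R': array([[ 0.33476577, -0.94226862,  0.00785637],
       [-0.91315548, -0.32645758, -0.2440748 ],
       [ 0.2325488 ,  0.0745338 , -0.96972458]]), 't': array([ -89.08921771,  537.33652173, 1246.90393786])}
wrist {'fx': 291.6047434054189, 'fy': 291.6047434054189, 'cx': 258.31353418782305, 'cy': 191.00416733046825, 'T_tool_cam': array([[ 9.99999516e-01, -9.83476681e-04,  2.08207188e-05,
        -1.26440804e-01],
       [ 9.30299866e-04,  9.52384183e-01,  3.04899167e-01,
        -8.30730105e+01],
       [-3.19690544e-04, -3.04899000e-01,  9.52384637e-01,
        -1.58148684e+02],
       [ 0.00000000e+00,  0.00000000e+00,  0.00000000e+00,
         1.00000000e+00]])}
18.8
```

View pics/scene0.png

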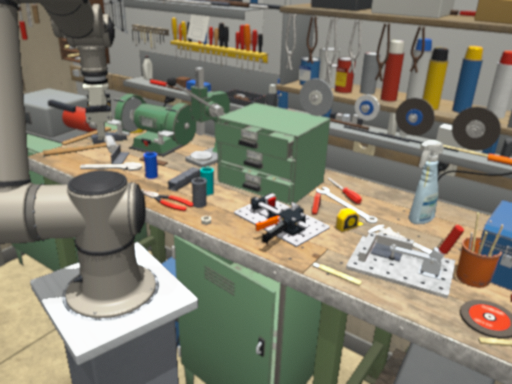

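View pics/top0.png

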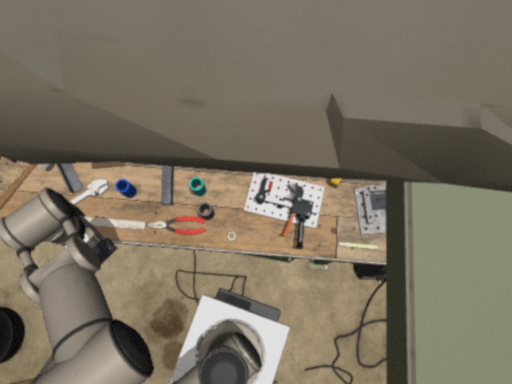

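View pics/wrist0.png

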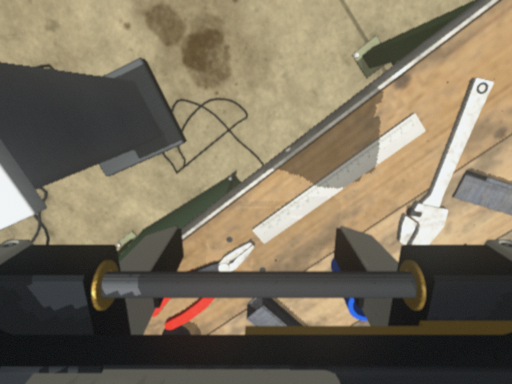

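Candidates for the tube: grey-black at top (205,211) / scene (199,190); turquoise at top (197,186) / scene (207,178); blue at top (125,187) / scene (151,164). By the description I choose the grey-black one. Next I check it and the clamp in close crops.

```bash
cat > h.py <<'E'
import numpy as np,cv2,json
from plant import bot
from scipy.spatial.transform import Rotation as Ro
def cam(name,obs=None):
    p=bot.camera_params(name)
    K=np.array([[p['fx'],0,p['cx']],[0,p['fy'],p['cy']],[0,0,1]])
    if 'R' in p: return K,np.array(p['R']),np.array(p['t'])
    o=obs; T=np.array(p['T_tool_cam'])
    Rt=Ro.from_euler('xyz',o['tcp_rot']).as_matrix()
    Rwc=Rt@T[:3,:3]; c=Rt@T[:3,3]+np.array(o['tool_pos'])
    return K,Rwc.T,-Rwc.T@c
def ray(C,uv,z):
    K,R,t=C; c=-R.T@t; d=R.T@np.linalg.solve(K,np.array([uv[0],uv[1],1.]))
    return c+d*(z-c[2])/d[2]
def proj(C,X):
    K,R,t=C; q=K@(R@np.asarray(X,float)+t); return q[:2]/q[2]
def tri(C1,u1,C2,u2):
    P=[C[0]@np.c_[C[1],C[2]] for C in (C1,C2)]
    X=cv2.triangulatePoints(P[0],P[1],np.float64(u1).reshape(2,1),np.float64(u2).reshape(2,1))
    return (X[:3]/X[3]).ravel()
def crop(im,x0,y0,x1,y1,s,fn):
    cv2.imwrite(fn,cv2.resize(im[y0:y1,x0:x1],None,fx=s,fy=s,interpolation=cv2.INTER_CUBIC))
E
python3 - <<'E'
from h import *
t=cv2.imread('pics/top0.png'); s=cv2.imread('pics/scene0.png')
crop(t,180,160,340,260,5,'pics/tc.png'); crop(s,180,150,340,250,5,'pics/sc.png')
C=cam('top'); S=cam('scene')
print(ray(C,(205,211),90), ray(S,(199,181),90), ray(C,(300,207),67))
E
```

```text
[413.03939988 238.88714856  90.        ] [416.60839452 240.29090484  90.        ] [540.3491362  -61.76116611  67.        ]
```

View pics/tc.png

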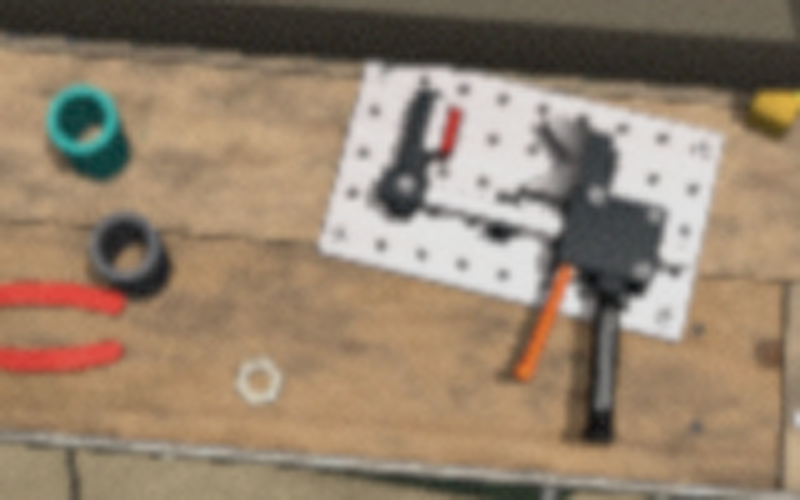

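View pics/sc.png

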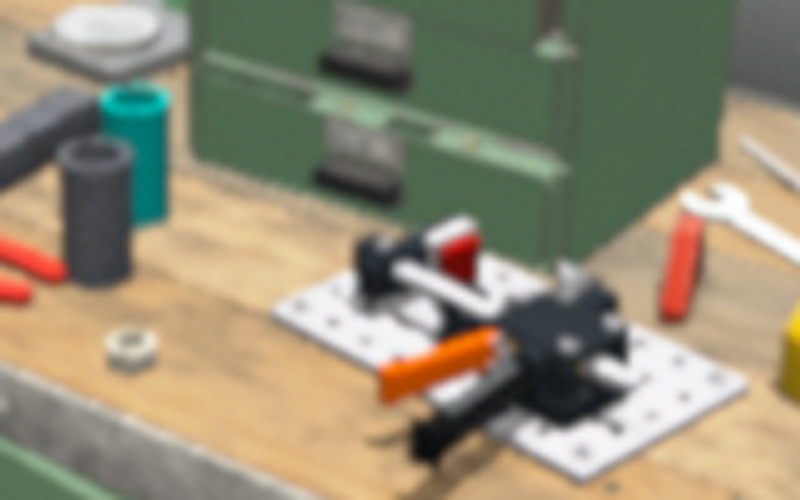

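Both crops confirm it: the grey-black tube stands at top (205.6,210.6), with the turquoise one behind it. The clamp's V is near top (294,190), its pad near (270,186), the trigger tip near (285,235) and the handle end near (300,245).

```bash
cat > m1.py <<'E'
from h import *
t=cv2.imread('pics/top0.png'); s=cv2.imread('pics/scene0.png')
C=cam('top'); S=cam('scene')
cr=np.array([[367,62],[722,135],[683,340],[320,250]])/5+[180,160]-.4
P=np.array([ray(C,u,10) for u in cr]); print(P.round(1))
print([np.linalg.norm(P[i]-P[(i+1)%4]).round(1) for i in range(4)], P.mean(0).round(1))
print('tube',ray(C,(205.5,210.4),90),ray(S,(198.8,180),90),tri(C,(205.5,210.4),S,(198.8,180)))
def comp(im,lo,hi,box):
    h=cv2.cvtColor(im,cv2.COLOR_BGR2HSV); m=cv2.inRange(h,np.array(lo),np.array(hi)); mm=np.zeros_like(m); x0,y0,x1,y1=box; mm[y0:y1,x0:x1]=m[y0:y1,x0:x1]; return mm
mo=comp(t,(5,150,120),(14,255,255),(260,200,310,250))
p=np.argwhere(mo)[:,::-1].astype(float)
print(len(p)); (cx,cy),(w,h),a=cv2.minAreaRect(p.astype(np.float32)); b=cv2.boxPoints(((cx,cy),(w,h),a)); print(cx,cy,w,h,b)
vx,vy,x0,y0=cv2.fitLine(p.astype(np.float32),cv2.DIST_L2,0,.01,.01).ravel()
d=(p-[x0,y0])@[vx,vy]; e=[np.array([x0,y0])+np.array([vx,vy])*k for k in (d.min(),d.max())]
print('trigger ends z58',[ray(C,u,58).round(1) for u in e])
for crn in [(595,215),(660,240),(560,195),(665,210),(650,280),(560,255)]:
    print('housing',crn,ray(C,np.array(crn)/5+[180,160]-.4,67).round(1))
print('pad top',ray(C,np.array((459,108))/5+[180,160]-.4,52).round(1),ray(C,np.array((450,152))/5+[180,160]-.4,52).round(1))
print('handle end',ray(C,np.array((600,430))/5+[180,160]-.4,58).round(1),ray(C,np.array((606,300))/5+[180,160]-.4,58).round(1))
# case bottom corner in scene
for q in [(555,268),(195,157),(720,160)]: print('case',ray(S,np.array(q)/5+[180,150]-.4,0).round(1))
E
python3 m1.py
```

```text
[[ 621.8  140.8   10. ]
 [ 656.9 -124.    10. ]
 [ 502.  -142.3   10. ]
 [ 476.4  124.8   10. ]]
[np.float64(267.1), np.float64(156.0), np.float64(268.4), np.float64(146.2)] [ 5.643e+02 -2.000e-01  1.000e+01]
tube [415.54168507 238.050912    90.        ] [420.33791964 247.17090991  90.        ] [414.35674539 237.25915197  95.37474172]
61
288.3017272949219 224.62930297851562 3.1513547897338867 23.241243362426758 [[282.27588 234.68964]
 [291.43103 213.32758]
 [294.32758 214.56897]
 [285.17242 235.93103]]
trigger ends z58 [array([429.3, -40.1,  58. ]), array([510.7, -45.7,  58. ])]
housing (595, 215) [553.6 -52.3  67. ]
housing (660, 240) [ 551.9 -100.4   67. ]
housing (560, 195) [559.  -24.9  67. ]
housing (665, 210) [573.4 -97.2  67. ]
housing (650, 280) [ 522.6 -102.4   67. ]
housing (560, 255) [518.4 -38.3  67. ]
pad top [599.2  62.8  52. ] [566.4  58.3  52. ]
handle end [ 414.1 -102.3   58. ] [501.  -78.6  58. ]
case [674.5  69.9   0. ]
case [579.6 360.2   0. ]
case [896.5 124.    0. ]
```

```bash
cat > go.py <<'E'
import sys
from h import *
# usage: go.py x y z yaw ; prints shares for pointing-down target (tool frame now)
o=bot.get_obs(); R=Ro.from_euler('xyz',o['tcp_rot']).as_matrix()
x,y,z,yaw=map(float,sys.argv[1:5])
d=R.T@(np.array([x,y,z])-o['tool_pos'])/200
Rt=Ro.from_euler('xyz',[np.pi,0,yaw]).as_matrix()
r=Ro.from_matrix(R.T@Rt).as_rotvec()/(np.pi/4)
print('now',np.round(o['tool_pos'],1),np.round(o['tcp_rot'],3),'F',np.round(o['contact_force'],1),'t',round(o['time'],2),'shift',d.round(3),'turn',r.round(3),'w',round(o['grip_width'],1))
E
python3 go.py 245 270 300 1.68
python3 -m inch '[[[-0.09,0.06,-0.03,0,0,-0.06,-1],[-0.18,0.12,-0.07,0,0,-0.13,-1],[-0.27,0.18,-0.11,0,0,-0.2,-1],[-0.36,0.24,-0.15,0,0,-0.26,-1],[-0.45,0.3,-0.18,0,0,-0.33,-1],[-0.54,0.36,-0.22,0,0,-0.39,-1],[-0.63,0.42,-0.26,0,0,-0.46,-1],[-0.72,0.48,-0.3,0,0,-0.52,-1],[-0.81,0.54,-0.34,0,0,-0.59,-1],[-0.9,0.6,-0.37,0,0,-0.66,-1]]]'
python3 go.py 523 100 300 1.68
```

```text
now [206.6 482.3 226.2] [-3.141e+00  1.000e-03  1.166e+00] F [-0.6 -0.2  0.2] t 0.15 shift [-0.901  0.595 -0.368] turn [-0.001  0.001 -0.654] w 91.9
time: 1.4
tool_pos: [246.1, 269.1, 300.9]
tcp_rot: [3.142, 0.0, 1.686]
contact_force: [0.6, -0.3, 0.4]
grip_width: 91.9
now [246.1 269.1 300.9] [3.142 0.    1.686] F [ 0.6 -0.3  0.4] t 1.4 shift [-1.     1.278  0.005] turn [0.    0.    0.008] w 91.9
```

```bash
python3 -m inch '[[[-0.1,0.1,0,0,0,0,-1],[-0.2,0.2,0,0,0,0,-1],[-0.3,0.3,0,0,0,0,-1],[-0.4,0.4,0,0,0,0,-1],[-0.5,0.5,0,0,0,0,-1],[-0.6,0.6,0,0,0,0,-1],[-0.7,0.7,0,0,0,0,-1],[-0.8,0.8,0,0,0,0,-1],[-0.9,0.9,0,0,0,0,-1],[-1,1,0,0,0,0,-1]]]'
python3 -m inch '[[[0,0.05,0,0,0,0,-1],[0,0.1,0,0,0,0,-1],[0,0.15,0,0,0,0,-1],[0,0.2,0,0,0,0,-1],[0,0.25,0,0,0,0,-1],[0,0.3,0,0,0,0,-1],[0,0.3,0,0,0,0,-1],[0,0.3,0,0,0,0,-1],[0,0.3,0,0,0,0,-1],[0,0.3,0,0,0,0,-1]]]'
python3 - <<'E'
from h import *
o=bot.get_obs(); im=bot.capture('wrist')[:,:,::-1].copy(); cv2.imwrite('pics/w1.png',im)
np.savez('w1.npz',tool_pos=o['tool_pos'],tcp_rot=o['tcp_rot']); print(o['tool_pos'],o['tcp_rot'])
im=bot.capture('top')[:,:,::-1].copy(); cv2.imwrite('pics/t1.png',im)
E
```

```text
time: 2.65
tool_pos: [468.1, 93.2, 300.5]
tcp_rot: [-3.141, -0.0, 1.684]
contact_force: [-0.2, 0.2, 0.2]
grip_width: 91.9
time: 3.9
tool_pos: [527.0, 100.6, 300.9]
tcp_rot: [3.141, -0.0, 1.684]
contact_force: [0.0, -0.6, -0.0]
grip_width: 91.8
[526.98925507 100.60571247 300.89707744] [ 3.14131281e+00 -3.39607569e-05  1.68432935e+00]
```

View pics/w1.png

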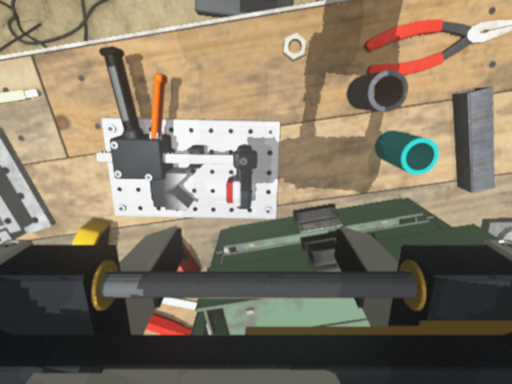

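The wrist picture shows everything: tube rim at (386,92), clamp plate spanning (104..280, 118..218), trigger at (158,105), pad at (229,191), V at (180,187). I zoom in to measure.

Run:
```python
from h import *
im=cv2.imread('pics/w1.png'); crop(im,90,35,290,230,4,'pics/w1c.png'); crop(im,340,60,440,180,5,'pics/w1t.png')
```

```text
(no output)
```

View pics/w1c.png

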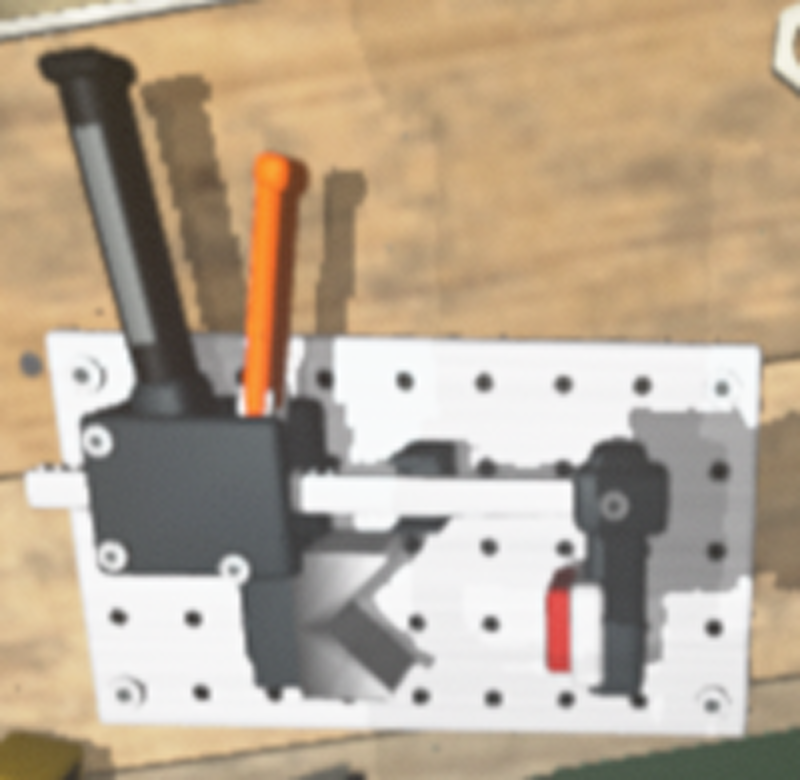

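View pics/w1t.png

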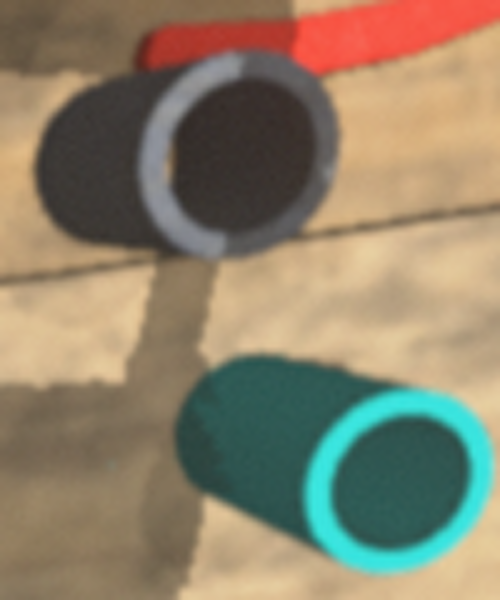

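Run:
```python
from h import *
o=dict(np.load('w1.npz')); W=cam('wrist',o)
f=lambda q,z:ray(W,np.array(q)/4+[90,35]-.375,z)
P=np.array([f(q,10) for q in [(46,333),(102,722),(744,735),(760,345)]])
print(P.round(1),[np.linalg.norm(P[i]-P[(i+1)%4]).round(1) for i in range(4)])
ey=((P[3]-P[0])+(P[2]-P[1]))[:2]; ex=((P[1]-P[0])+(P[2]-P[3]))[:2]
print('yaw from y',np.arctan2(-ey[0],ey[1]),'from x',np.arctan2(ex[1],ex[0]),'centre',P.mean(0))
b1,b2=f((40,489),49),f((560,496),49); print('bar',b1,b2,np.arctan2(-(b2-b1)[0],(b2-b1)[1]))
H=[f(q,67) for q in [(82,412),(97,573),(297,575),(277,420)]]; print('housing',np.round(H,1),np.mean(H,0))
print('trig',f((272,165),58),f((256,400),58)); print('handle',f((95,60),58),f((165,370),58))
print('padface',f((548,590),52),f((548,668),52))
T=ray(W,(387.2,90.4),90); print('tube',T)
C=cam('top'); print(tri(C,(205.5,210.4),W,(387.2,90.4)))
```

```text
[[ 499.6 -139.3   10. ]
 [ 655.9 -124.2   10. ]
 [ 631.8  141.4   10. ]
 [ 473.9  126.8   10. ]] [np.float64(157.0), np.float64(266.8), np.float64(158.5), np.float64(267.3)]
yaw from y 0.09346010754836136 from x 0.0944968210159421 centre [565.31421643   1.16585199  10.        ]
bar [ 549.6671972  -124.16388617   49.        ] [531.39644848  59.88422813  49.        ] 0.09894740136270874
housing [[517.2 -99.4  67. ]
 [572.8 -96.6  67. ]
 [565.7 -27.4  67. ]
 [512.5 -34.8  67. ]] [542.03200168 -64.55178956  67.        ]
trig [432.609272   -40.01870657  58.        ] [508.10258684 -44.85502586  58.        ]
handle [408.07168495 -95.21011502  58.        ] [501.48472862 -75.39409481  58.        ]
padface [565.73746968  58.64085507  52.        ] [595.73474793  61.0290226   52.        ]
tube [418.97128517 243.54285341  90.        ]
[416.67506787 238.99509383  93.82278076]
```

```bash
python3 go.py 600 -10 200 1.667
```

```text
now [527.1 100.6 300.9] [ 3.141 -0.     1.684] F [ 0.5  0.7 -0.1] t 4.0 shift [-0.591  0.3    0.504] turn [ 0.    -0.     0.022] w 91.5
```

```bash
python3 -m inch '[[[-0.1,0.03,0.05,0,0,0.02,-1],[-0.2,0.07,0.1,0,0,0.02,-1],[-0.3,0.11,0.15,0,0,0.02,-1],[-0.4,0.15,0.22,0,0,0.02,-1],[-0.5,0.2,0.32,0,0,0.02,-1],[-0.59,0.25,0.42,0,0,0.02,-1],[-0.59,0.3,0.5,0,0,0.02,-1],[-0.59,0.3,0.5,0,0,0.02,-1],[-0.59,0.3,0.5,0,0,0.02,-1],[-0.59,0.3,0.5,0,0,0.02,-1]]]'
python3 - <<'E'
from h import *
o=bot.get_obs(); im=bot.capture('wrist')[:,:,::-1].copy(); cv2.imwrite('pics/w2.png',im)
np.savez('w2.npz',tool_pos=o['tool_pos'],tcp_rot=o['tcp_rot']); print(o['tool_pos'],o['tcp_rot'])
crop(im,100,0,360,195,3,'pics/w2c.png')
E
```

```text
time: 5.25
tool_pos: [600.3, -9.2, 201.8]
tcp_rot: [3.14, 0.0, 1.67]
contact_force: [0.6, 0.4, 0.1]
grip_width: 91.8
[600.30100804  -9.22257351 201.75339593] [3.13995621e+00 2.86910093e-04 1.66958054e+00]
```

View pics/w2.png

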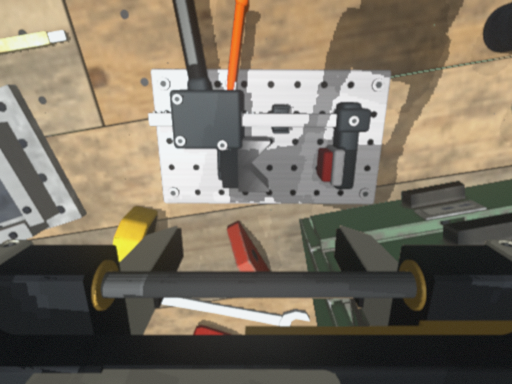

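View pics/w2c.png

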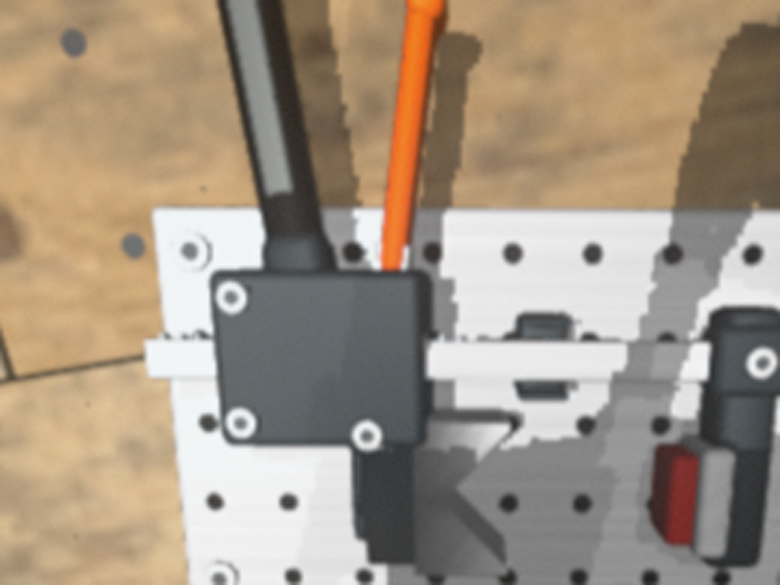

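Run:
```python
from h import *
o=dict(np.load('w2.npz')); W=cam('wrist',o)
f=lambda q,z:ray(W,np.array(q)/3+[100,0]-.333,z)
g=lambda q,z:ray(W,q,z)
P=np.array([g(q,10) for q in [(151,70),(164.5,202),(375,203),(391,70)]]); print('plate',P.round(1),P.mean(0),[np.linalg.norm(P[i]-P[(i+1)%4]).round(1) for i in range(4)])
ey=((P[3]-P[0])+(P[2]-P[1]))[:2]; print(np.arctan2(-ey[0],ey[1]))
b1,b2=f((160,359),49),f((640,359),49); yaw=np.arctan2(-(b2-b1)[0],(b2-b1)[1]); print('bar',b1,b2,yaw)
yaw=.096; c,s=np.cos(yaw),np.sin(yaw)
def cl(p): # coordinates with clamp axes, relative to bar line x=0, y along from world proj
    return np.array([[c,s],[-s,c]])@(np.array(p)[:2]-b1[:2])
for n,q,z in [('apex',(455,490),50),('tipU',(518,418),50),('tipL',(505,572),50),('hs UL',(212,272),67),('hs UR',(418,272),67),('hs LL',(224,442),67),('hs LR',(418,444),67),('trig tip',(428,8),58),('trig base',(393,262),58),('hand',(245,100),58),('hand',(285,235),58),('padtop L',(655,445),52),('padtop L2',(655,448),47),('bar L end',(146,359),49)]:
    p=f(q,z); print(n,p.round(1),cl(p).round(1))
```

```text
plate [[ 500.5 -139.    10. ]
 [ 655.8 -124.1   10. ]
 [ 630.9  143.4   10. ]
 [ 474.4  126.5   10. ]] [565.40096601   1.67353319  10.        ] [np.float64(156.1), np.float64(268.7), np.float64(157.4), np.float64(266.8)]
0.09536167629698446
bar [ 549.88428101 -124.07639263   49.        ] [533.6620885   41.13644867  49.        ] 0.09787591602135269
apex [585.7 -18.4  50. ] [ 45.8 101.8]
tipU [557.8   1.4  50. ] [ 19.9 124.1]
tipL [614.8   2.9  50. ] [ 76.8 120.2]
hs UL [ 519.4 -101.2   67. ] [-28.1  25.7]
hs UR [513.1 -36.3  67. ] [-28.2  90.9]
hs LL [573.2 -96.9  67. ] [25.8 24.8]
hs LR [567.5 -32.1  67. ] [26.3 89.9]
trig tip [438.  -39.7  58. ] [-103.3   94.7]
trig base [510.7 -45.2  58. ] [-31.5  82.3]
hand [468.1 -93.9  58. ] [-78.5  37.9]
hand [505.9 -80.4  58. ] [-39.6  47.7]
padtop L [562.2  50.4  52. ] [ 29.  172.5]
padtop L2 [564.   51.7  47. ] [ 30.9 173.6]
bar L end [ 550.4 -128.9   49. ] [ 0.  -4.8]
```

```bash
python3 go.py 417 240 160 1.667
```

```text
now [600.3  -9.3 201.7] [3.14  0.    1.669] F [-0.5  0.3 -0.1] t 5.3 shift [ 1.331 -0.79   0.207] turn [0.002 0.    0.003] w 91.8
```

```bash
python3 -m inch '[[[0.08,-0.1,0,0,0,0,-1],[0.18,-0.2,0,0,0,0,-1],[0.28,-0.3,0,0,0,0,-1],[0.4,-0.4,0,0,0,0,-1],[0.5,-0.5,0,0,0,0,-1],[0.6,-0.6,0,0,0,0,-1],[0.7,-0.7,0,0,0,0,-1],[0.8,-0.79,0,0,0,0,-1],[0.9,-0.79,0,0,0,0,-1],[1,-0.79,0,0,0,0,-1]]]'
python3 -m inch '[[[0.06,0,0.03,0,0,0,-1],[0.13,0,0.08,0,0,0,-1],[0.2,0,0.12,0,0,0,-1],[0.27,0,0.16,0,0,0,-1],[0.33,0,0.2,0,0,0,-1],[0.33,0,0.2,0,0,0,-1],[0.33,0,0.2,0,0,0,-1],[0.33,0,0.2,0,0,0,-1],[0.33,0,0.2,0,0,0,-1],[0.33,0,0.2,0,0,0,-1]]]'
python3 - <<'E'
from h import *
o=bot.get_obs(); im=bot.capture('wrist')[:,:,::-1].copy(); cv2.imwrite('pics/w3.png',im)
np.savez('w3.npz',tool_pos=o['tool_pos'],tcp_rot=o['tcp_rot']); print(o['tool_pos'],o['tcp_rot'])
E
```

```text
time: 6.55
tool_pos: [423.1, 174.6, 201.7]
tcp_rot: [3.14, -0.0, 1.669]
contact_force: [-0.4, 0.1, -0.3]
grip_width: 91.6
time: 7.8
tool_pos: [417.0, 239.3, 160.9]
tcp_rot: [3.141, -0.0, 1.668]
contact_force: [-0.2, 0.2, -0.0]
grip_width: 91.7
[417.03295555 239.30372141 160.90691028] [ 3.14121672e+00 -1.24319657e-04  1.66826573e+00]
```

View pics/w3.png

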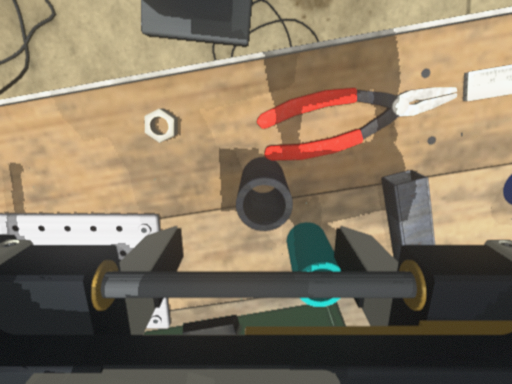

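The grey-black tube's rim is centred at (264,203), between the jaws. The turquoise one, at (318,262), is clear of the finger lanes.

```bash
python3 - <<'E'
from h import *
o=dict(np.load('w3.npz')); W=cam('wrist',o)
p=ray(W,(264,203),90); print(p, ray(W,(236,203),90),ray(W,(292,203),90),ray(W,(264,177),90),ray(W,(264,229),90))
print('turq',ray(W,(321,285),90))
E
python3 go.py 417 239 62 1.668
```

```text
[417.38126599 244.06128164  90.        ] [419.63611797 220.76777085  90.        ] [415.12636538 267.35529478  90.        ] [395.02413234 241.76175573  90.        ] [441.07248259 246.49802363  90.        ]
turq [492.18091439 304.46353872  90.        ]
now [417.  239.4 160.9] [ 3.141 -0.     1.668] F [-0.9  0.2 -0.5] t 7.85 shift [-0.002 -0.     0.494] turn [ 0. -0.  0.] w 91.5
```

```bash
python3 -m inch '[[[0.02,0.005,0.06,0,0,0,-1],[0.02,0.005,0.14,0,0,0,-1],[0.02,0.005,0.22,0,0,0,-1],[0.02,0.005,0.3,0,0,0,-1],[0.02,0.005,0.38,0,0,0,-1],[0.02,0.005,0.44,0,0,0,-1],[0.02,0.005,0.49,0,0,0,-1],[0.02,0.005,0.495,0,0,0,-1],[0.02,0.005,0.495,0,0,0,-1],[0.02,0.005,0.495,0,0,0,-1]]]'
python3 -m inch '[[[0,0,0,0,0,0,1],[0,0,0,0,0,0,1],[0,0,0,0,0,0,1],[0,0,0,0,0,0,1],[0,0,0,0,0,0,1],[0,0,0,0,0,0,1],[0,0,0,0,0,0,1],[0,0,0,0,0,0,1],[0,0,-0.02,0,0,0,1],[0,0,-0.04,0,0,0,1]]]'
python3 go.py 585 18 180 1.667
```

```text
time: 9.1
tool_pos: [417.9, 243.7, 62.2]
tcp_rot: [3.141, -0.0, 1.669]
contact_force: [-0.5, 0.9, 0.0]
grip_width: 91.7
time: 10.35
tool_pos: [417.3, 243.4, 69.8]
tcp_rot: [-3.141, 0.0, 1.669]
contact_force: [0.8, 0.1, -2.8]
grip_width: 46.8
now [417.3 243.4  69.8] [-3.141  0.     1.669] F [ 0.8  0.1 -2.8] t 10.35 shift [-1.204  0.724 -0.551] turn [-0.001  0.     0.002] w 46.8
```

```bash
python3 -m inch '[[[0,0,-0.1,0,0,0,1],[-0.08,0,-0.22,0,0,0,1],[-0.18,0.05,-0.34,0,0,0,1],[-0.3,0.12,-0.45,0,0,0,1],[-0.42,0.2,-0.5,0,0,0,1],[-0.54,0.28,-0.5,0,0,0,1],[-0.66,0.36,-0.5,0,0,0,1],[-0.78,0.44,-0.5,0,0,0,1],[-0.9,0.52,-0.5,0,0,0,1],[-1,0.6,-0.5,0,0,0,1]]]'
python3 go.py 585.4 17.2 170 1.667
```

```text
time: 11.6
tool_pos: [556.7, 55.3, 169.7]
tcp_rot: [-3.141, -0.0, 1.668]
contact_force: [-0.1, 0.7, -2.7]
grip_width: 46.9
now [556.7  55.3 169.7] [-3.141 -0.     1.668] F [-0.1  0.7 -2.7] t 11.6 shift [-0.204  0.124 -0.002] turn [-0.001 -0.     0.002] w 46.9
```

```bash
python3 -m inch '[[[-0.06,0.04,0,0,0,0,1],[-0.12,0.08,0,0,0,0,1],[-0.17,0.11,0,0,0,0,1],[-0.205,0.125,0,0,0,0,1],[-0.205,0.125,0.06,0,0,0,1],[-0.205,0.125,0.12,0,0,0,1],[-0.205,0.125,0.17,0,0,0,1],[-0.205,0.125,0.2,0,0,0,1],[-0.205,0.125,0.2,0,0,0,1],[-0.205,0.125,0.2,0,0,0,1]]]'
python3 - <<'E'
from h import *
o=bot.get_obs(); im=bot.capture('wrist')[:,:,::-1].copy(); cv2.imwrite('pics/w4.png',im)
print(o['tool_pos'],o['tcp_rot'])
W=cam('wrist',o)
for n,p in [('vseat z50',(586,11.7,50)),('tube foot c',(o['tool_pos'][0],o['tool_pos'][1],o['tool_pos'][2]-62))]: print(n,proj(W,p))
im=bot.capture('scene')[:,:,::-1].copy(); cv2.imwrite('pics/s4.png',im); crop(im,200,130,360,250,5,'pics/s4c.png')
E
```

```text
time: 12.85
tool_pos: [583.1, 17.7, 128.7]
tcp_rot: [-3.136, 0.0, 1.67]
contact_force: [-6.7, -2.2, -3.9]
grip_width: 46.4
[583.05752404  17.72560652 128.70387307] [-3.13612117e+00  1.01697195e-04  1.67036327e+00]
vseat z50 [251.10951043 202.0619747 ]
tube foot c [258.3939362  206.29241924]
```

View pics/w4.png

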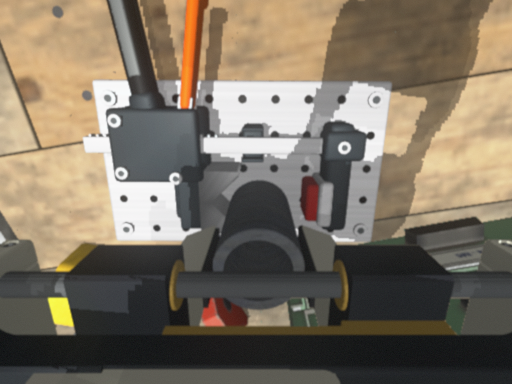

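View pics/s4c.png

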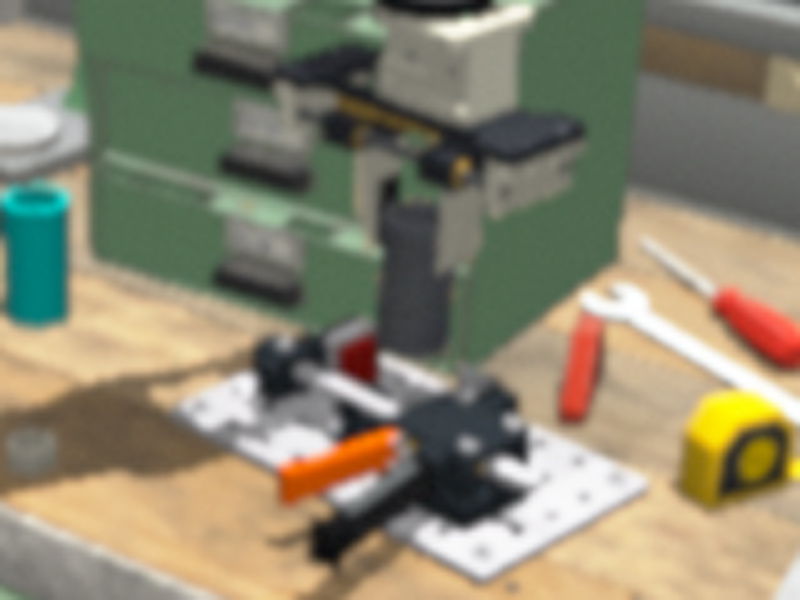

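The 6.7 N in direction (-0.95,-0.31) means the gripper body touches the drawer case front. I back off, turn the body parallel to the case (yaw ≈ 1.9; the tube is round, so this costs nothing) and come in again.

```bash
python3 -m inch '[[[0,-0.07,0,0,0,0,1],[0,-0.14,0,0,0,0,1],[0,-0.15,0,0,0,-0.1,1],[0,-0.15,0,0,0,-0.2,1],[0,-0.15,0,0,0,-0.29,1],[0,-0.15,0,0,0,-0.29,1],[0,-0.15,0,0,0,-0.29,1],[0,-0.15,0,0,0,-0.29,1],[0,-0.15,0,0,0,-0.29,1],[0,-0.15,0,0,0,-0.29,1]]]'
python3 go.py 585.4 17.2 129 1.9
```

```text
time: 14.2
tool_pos: [555.5, 15.0, 129.7]
tcp_rot: [3.142, -0.0, 1.896]
contact_force: [0.1, -0.1, -3.8]
grip_width: 46.8
now [555.5  15.  129.7] [ 3.142 -0.     1.896] F [ 0.1 -0.1 -3.8] t 14.2 shift [-0.037  0.145  0.004] turn [ 0.    -0.    -0.005] w 46.8
```

```bash
python3 -m inch '[[[-0.01,0.03,0,0,0,0,1],[-0.02,0.06,0,0,0,0,1],[-0.03,0.09,0,0,0,0,1],[-0.035,0.12,0,0,0,0,1],[-0.035,0.145,0,0,0,0,1],[-0.035,0.145,0,0,0,0,1],[-0.035,0.145,0,0,0,0,1],[-0.035,0.145,0,0,0,0,1],[-0.035,0.145,0,0,0,0,1],[-0.035,0.145,0,0,0,0,1]]]'
python3 - <<'E'
from h import *
o=bot.get_obs(); im=bot.capture('wrist')[:,:,::-1].copy(); cv2.imwrite('pics/w5.png',im); crop(im,150,80,350,230,4,'pics/w5c.png')
np.savez('w5.npz',tool_pos=o['tool_pos'],tcp_rot=o['tcp_rot'])
W=cam('wrist',o)
for n,p in [('vseat z50',(586,11.7,50)),('tube foot c',(o['tool_pos'][0],o['tool_pos'][1],o['tool_pos'][2]-62))]: print(n,proj(W,p))
E
```

```text
time: 15.45
tool_pos: [585.2, 17.6, 129.8]
tcp_rot: [3.141, -0.0, 1.896]
contact_force: [0.6, -0.0, -2.9]
grip_width: 47.0
vseat z50 [251.56441855 197.38240417]
tube foot c [258.34300425 205.87791078]
```

View pics/w5c.png

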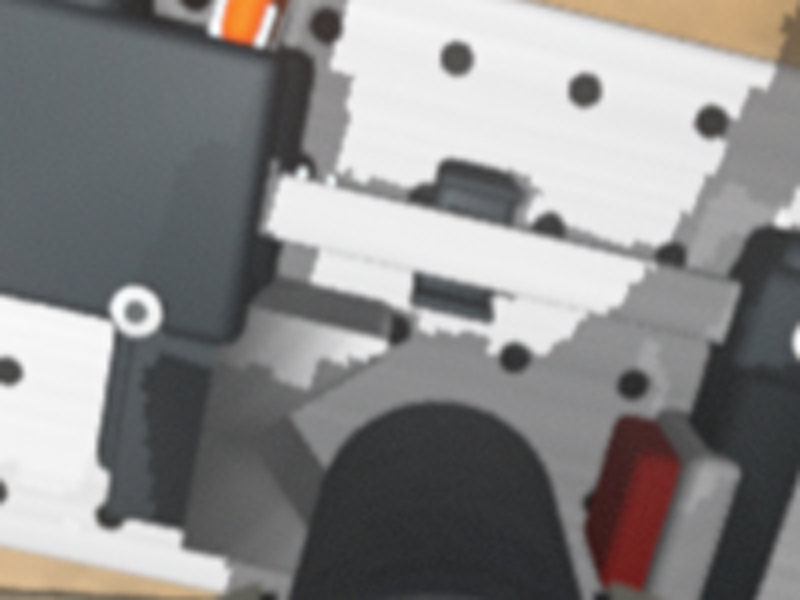

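Run:
```python
from h import *
o=dict(np.load('w5.npz')); W=cam('wrist',o)
f=lambda q,z:ray(W,np.array(q)/4+[150,80]-.375,z)
b1=np.array([549.88,-124.08]); c,s=np.cos(.096),np.sin(.096)
for n,q,z in [('apex',(268,437),50),('tipU outer',(397,312),50),('tipU',(390,340),50),('bar',(290,205),49),('bar',(720,308),49),('padTopL',(620,418),52),('padtopR',(675,455),52)]:
    p=f(q,z); print(n,p.round(1),(np.array([[c,s],[-s,c]])@(p[:2]-b1)).round(1))
```

```text
apex [588.2 -19.   50. ] [ 48.2 100.9]
tipU outer [553.7  -1.3  50. ] [ 15.6 121.9]
tipU [559.8  -0.8  50. ] [ 21.7 121.8]
bar [540.  -28.5  49. ] [-0.7 96.1]
bar [531.7  62.   49. ] [ -0.2 186.9]
padTopL [559.8  50.2  52. ] [ 26.6 172.6]
padtopR [563.7  64.3  52. ] [ 31.9 186.2]
```

```bash
python3 -m inch '[[[0,0,0.03,0,0,0,1],[0,0,0.07,0,0,0,1],[0,0,0.11,0,0,0,1],[0,0,0.15,0,0,0,1],[0,0,0.19,0,0,0,1],[0,0,0.23,0,0,0,1],[0,0,0.26,0,0,0,1],[0,0,0.275,0,0,0,1],[0,0,0.275,0,0,0,1],[0,0,0.275,0,0,0,1]]]'
python3 go.py 585.7 13 73.5 1.896
```

```text
time: 16.75
tool_pos: [585.4, 17.6, 75.0]
tcp_rot: [3.141, 0.0, 1.896]
contact_force: [-1.1, 0.2, -2.7]
grip_width: 46.6
now [585.4  17.6  75. ] [3.141 0.    1.896] F [-1.1  0.2 -2.7] t 16.75 shift [-0.022 -0.006  0.008] turn [0.001 0.    0.001] w 46.6
```

```bash
python3 -m inch '[[[-0.002,0,0,0,0,0,1],[-0.005,-0.001,0,0,0,0,1],[-0.008,-0.002,0,0,0,0,1],[-0.011,-0.003,0,0,0,0,1],[-0.014,-0.003,0,0,0,0,1],[-0.017,-0.004,0,0,0,0,1],[-0.02,-0.005,0,0,0,0,1],[-0.022,-0.005,0,0,0,0,1],[-0.022,-0.005,0,0,0,0,1],[-0.022,-0.005,0,0,0,0,1]]]'
python3 go.py 585.7 13 73.5 1.896
```

```text
time: 18.0
tool_pos: [585.7, 13.1, 74.7]
tcp_rot: [3.142, -0.0, 1.896]
contact_force: [0.2, 0.4, -2.8]
grip_width: 46.9
now [585.7  13.1  74.7] [ 3.142 -0.     1.896] F [ 0.2  0.4 -2.8] t 18.0 shift [-0.001 -0.     0.006] turn [ 0.    -0.     0.001] w 46.9
```

Still no contact. I lower onto the plate, pressing only lightly.

```bash
python3 -m inch '[[[0,0,0.002,0,0,0,1],[0,0,0.004,0,0,0,1],[0,0,0.006,0,0,0,1],[0,0,0.008,0,0,0,1],[0,0,0.01,0,0,0,1],[0,0,0.012,0,0,0,1],[0,0,0.014,0,0,0,1],[0,0,0.014,0,0,0,1],[0,0,0.014,0,0,0,1],[0,0,0.014,0,0,0,1]]]'
```

```text
time: 19.25
tool_pos: [585.7, 13.1, 71.9]
tcp_rot: [3.142, -0.0, 1.896]
contact_force: [0.4, 0.1, -2.3]
grip_width: 47.2
```

```bash
python3 -m inch '[[[-0.003,-0.001,0.002,0,0,0,1],[-0.005,-0.001,0.003,0,0,0,1],[-0.008,-0.002,0.005,0,0,0,1],[-0.01,-0.002,0.007,0,0,0,1],[-0.01,-0.002,0.007,0,0,0,1],[-0.01,-0.002,0.007,0,0,0,1],[-0.01,-0.002,0.007,0,0,0,1],[-0.01,-0.002,0.007,0,0,0,1],[-0.01,-0.002,0.007,0,0,0,1],[-0.01,-0.002,0.007,0,0,0,1]]]'
```

```text
time: 20.5
tool_pos: [586.1, 12.3, 71.8]
tcp_rot: [3.14, -0.001, 1.896]
contact_force: [-3.3, 6.0, 8.6]
grip_width: 46.4
```

```bash
python3 -m inch '[[[0,0,-0.004,0,0,0,1],[0,0,-0.004,0,0,0,0.4],[0,0,-0.004,0,0,0,0],[0,0,-0.004,0,0,0,-1],[0,0,-0.004,0,0,0,-1],[0,0,-0.004,0,0,0,-1],[0,0,-0.05,0,0,0,-1],[0,0,-0.12,0,0,0,-1],[0,0,-0.2,0,0,0,-1],[0,0,-0.3,0,0,0,-1]]]'
python3 - <<'E'
from h import *
o=bot.get_obs(); im=bot.capture('wrist')[:,:,::-1].copy(); cv2.imwrite('pics/w6.png',im)
np.savez('w6.npz',tool_pos=o['tool_pos'],tcp_rot=o['tcp_rot']);print(o['tool_pos'],o['tcp_rot'],o['contact_force'])
E
```

```text
time: 21.75
tool_pos: [586.0, 11.1, 132.0]
tcp_rot: [3.141, 0.0, 1.896]
contact_force: [0.5, 0.4, -0.2]
grip_width: 91.5
[586.00870167  11.09774766 132.03349326] [3.14102326e+00 1.97059193e-04 1.89644595e+00] [ 0.47165748  0.37307885 -0.20373393]
```

View pics/w6.png

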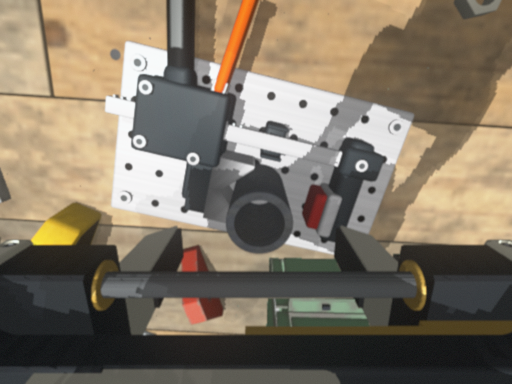

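```bash
python3 - <<'E'
from h import *
o=dict(np.load('w6.npz')); W=cam('wrist',o)
im=cv2.imread('pics/w6.png'); crop(im,160,130,400,260,3,'pics/w6c.png')
print('rim',ray(W,(259,221),100))
E
python3 go.py 480 -66 110 1.667
```

```text
rim [585.98883697  11.57349624 100.        ]
now [587.6  10.9 135.1] [3.136e+00 2.000e-03 1.897e+00] F [2.4 0.  2.2] t 21.8 shift [-0.192 -0.633  0.123] turn [0.007 0.002 0.292] w 92.0
```

View pics/w6c.png

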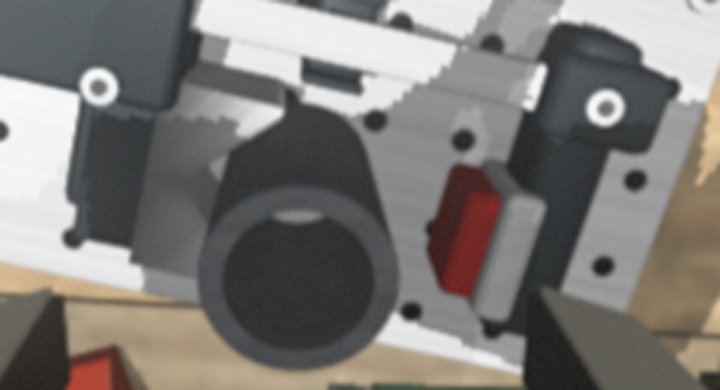

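```bash
python3 -m inch '[[[0,-0.05,-0.02,0,0,0,-1],[-0.01,-0.13,-0.02,0,0,0,-1],[-0.03,-0.23,0,0,0,0.05,-1],[-0.06,-0.33,0,0,0,0.11,-1],[-0.09,-0.43,0.02,0,0,0.17,-1],[-0.13,-0.53,0.06,0,0,0.23,-1],[-0.17,-0.6,0.1,0,0,0.29,-1],[-0.19,-0.63,0.12,0,0,0.29,-1],[-0.19,-0.63,0.12,0,0,0.29,-1],[-0.19,-0.63,0.12,0,0,0.29,-1]]]'
python3 - <<'E'
from h import *
o=bot.get_obs(); im=bot.capture('wrist')[:,:,::-1].copy(); cv2.imwrite('pics/w7.png',im)
np.savez('w7.npz',tool_pos=o['tool_pos'],tcp_rot=o['tcp_rot']);print(o['tool_pos'],o['tcp_rot'],o['contact_force'])
E
python3 go.py 480 -66 28 1.667
```

```text
time: 23.05
tool_pos: [479.3, -65.1, 106.7]
tcp_rot: [3.141, 0.0, 1.669]
contact_force: [-0.2, 0.6, -0.9]
grip_width: 91.8
[479.27664171 -65.08982401 106.67445934] [3.14088173e+00 5.32917222e-05 1.66916456e+00] [-0.19582962  0.55550909 -0.8539123 ]
now [479.3 -65.  106.7] [3.141 0.    1.669] F [-0.2  0.1 -0.3] t 23.1 shift [-0.005  0.003  0.394] turn [0.001 0.    0.003] w 91.6
```

View pics/w7.png

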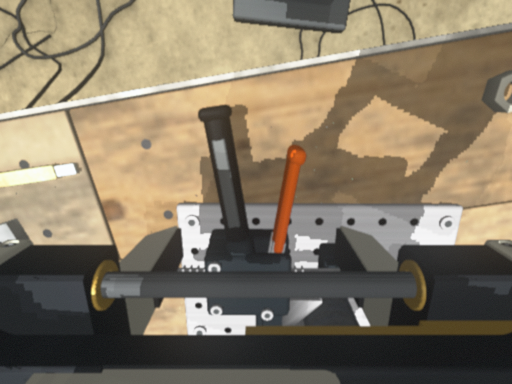

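```bash
python3 -m inch '[[[0,0,0.05,0,0,0,-1],[0,0,0.11,0,0,0,-1],[0,0,0.17,0,0,0,-1],[0,0,0.23,0,0,0,-1],[0,0,0.29,0,0,0,-1],[0,0,0.35,0,0,0,-1],[0,0,0.39,0,0,0,-1],[-0.03,0,0.39,0,0,0,-1],[-0.06,0,0.39,0,0,0,-1],[-0.06,0,0.39,0,0,0,-1]]]'
python3 - <<'E'
from h import *
o=bot.get_obs(); im=bot.capture('wrist')[:,:,::-1].copy(); cv2.imwrite('pics/w8.png',im)
print(o['tool_pos'],o['tcp_rot'],o['contact_force'])
im=bot.capture('scene')[:,:,::-1].copy(); crop(im,200,130,360,250,5,'pics/s8c.png')
E
```

```text
time: 24.35
tool_pos: [480.3, -77.9, 28.9]
tcp_rot: [3.141, 0.0, 1.668]
contact_force: [0.6, -0.1, -1.1]
grip_width: 91.7
[480.33313194 -77.88295231  28.92746958] [3.14050304e+00 4.29842815e-04 1.66778180e+00] [ 0.58301816 -0.1468431  -1.12310302]
```

View pics/w8.png

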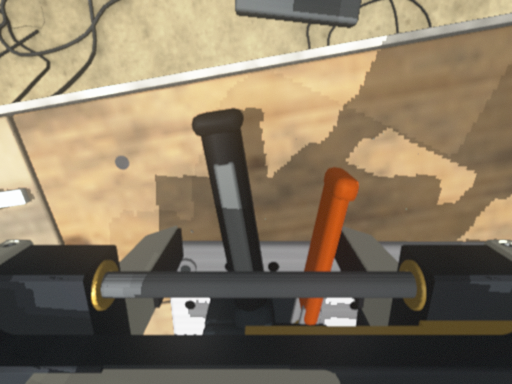

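View pics/s8c.png

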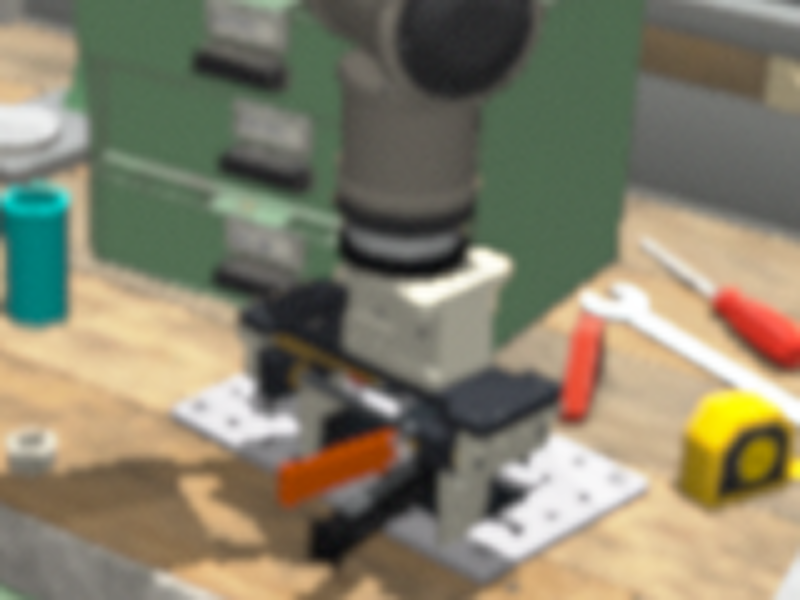

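The trigger and handle sit between the fingers, with the trigger a few mm from the right-hand (+y) finger. First squeeze, short of the stop.

```bash
python3 -m inch '[[[-0.015,0,0,0,0,0,-1],[-0.03,0,0,0,0,0,-1],[-0.045,0,0,0,0,0,-1],[-0.06,0,0,0,0,0,-1],[-0.075,0,0,0,0,0,-1],[-0.09,0,0,0,0,0,-1],[-0.105,0,0,0,0,0,-1],[-0.12,0,0,0,0,0,-1],[-0.135,0,0,0,0,0,-1],[-0.145,0,0,0,0,0,-1]]]'
python3 go.py 480 -66 28 1.667
```

```text
time: 25.7
tool_pos: [481.1, -104.8, 28.1]
tcp_rot: [-3.138, -0.003, 1.669]
contact_force: [-4.0, 8.0, 2.5]
grip_width: 91.7
now [ 481.1 -104.8   28.1] [-3.138e+00 -3.000e-03  1.669e+00] F [-4.   8.   2.5] t 25.7 shift [0.194 0.014 0.001] turn [-0.004 -0.003  0.003] w 91.7
```

```bash
python3 -m inch '[[[-0.004,0,0,0,0,0,-1],[-0.008,0,0,0,0,0,-1],[-0.012,0,0,0,0,0,-1],[-0.012,0,0,0,0,0,-1],[-0.012,0,0,0,0,0,-1],[-0.012,0,0,0,0,0,-1],[-0.012,0,0,0,0,0,-1],[-0.012,0,0,0,0,0,-1],[-0.012,0,0,0,0,0,-1],[-0.012,0,0,0,0,0,-1]]]'
python3 - <<'E'
from h import *
o=bot.get_obs(); im=bot.capture('wrist')[:,:,::-1].copy(); cv2.imwrite('pics/w9.png',im)
print(o['tool_pos'],o['tcp_rot'],o['contact_force'],o['time'])
im=bot.capture('scene')[:,:,::-1].copy(); crop(im,200,130,360,250,5,'pics/s9c.png')
E
```

```text
time: 26.95
tool_pos: [481.2, -106.7, 28.1]
tcp_rot: [-3.138, -0.003, 1.669]
contact_force: [-4.0, 9.3, 3.9]
grip_width: 91.9
[ 481.23226831 -106.70049652   28.06325248] [-3.13803912 -0.00329487  1.66903989] [-4.00798602  9.26824921  3.92693072] 26.95
```

View pics/w9.png

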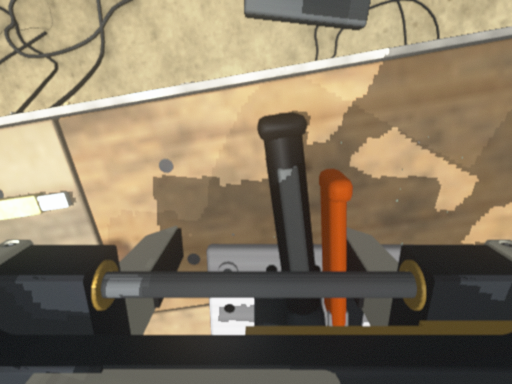

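View pics/s9c.png

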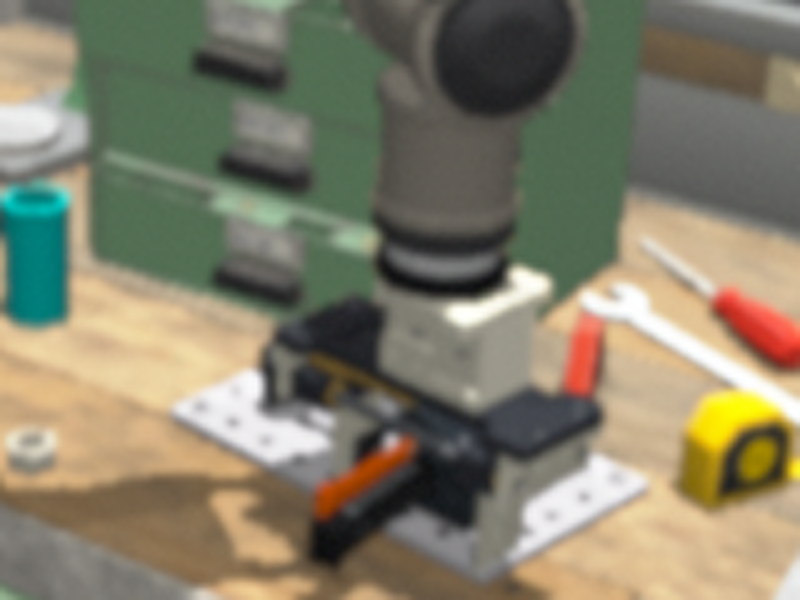

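```bash
python3 -m inch '[[[-0.003,0,0,0,0,0,-1],[-0.006,0,0,0,0,0,-1],[-0.009,0,0,0,0,0,-1],[-0.012,0,0,0,0,0,-1],[-0.014,0,0,0,0,0,-1],[-0.016,0,0,0,0,0,-1],[-0.016,0,0,0,0,0,-1],[-0.016,0,0,0,0,0,-1],[-0.016,0,0,0,0,0,-1],[-0.016,0,0,0,0,0,-1]]]'
```

```text
time: 28.3
tool_pos: [481.8, -110.2, 28.1]
tcp_rot: [-3.139, -0.003, 1.669]
contact_force: [-3.5, 8.8, 2.5]
grip_width: 91.9
```

```bash
python3 -m inch '[[[-0.002,0,0,0,0,0,-1],[-0.004,0,0,0,0,0,-1],[-0.006,0,0,0,0,0,-1],[-0.008,0,0,0,0,0,-1],[-0.01,0,0,0,0,0,-1],[-0.012,0,0,0,0,0,-1],[-0.012,0,0,0,0,0,-1],[-0.012,0,0,0,0,0,-1],[-0.012,0,0,0,0,0,-1],[-0.012,0,0,0,0,0,-1]]]'
python3 - <<'E'
from h import *
o=bot.get_obs(); im=bot.capture('wrist')[:,:,::-1].copy(); cv2.imwrite('pics/w10.png',im)
crop(im,230,100,400,250,4,'pics/w10c.png')
print(o['tool_pos'],o['tcp_rot'],o['contact_force'],o['time'])
E
```

```text
time: 29.55
tool_pos: [482.0, -111.6, 28.0]
tcp_rot: [-3.138, -0.004, 1.669]
contact_force: [-2.6, 12.7, 2.6]
grip_width: 91.6
[ 481.98300244 -111.61385822   28.01539292] [-3.13844819 -0.00422096  1.66860719] [-2.64249019 12.74293205  2.63616702] 29.55
```

View pics/w10c.png

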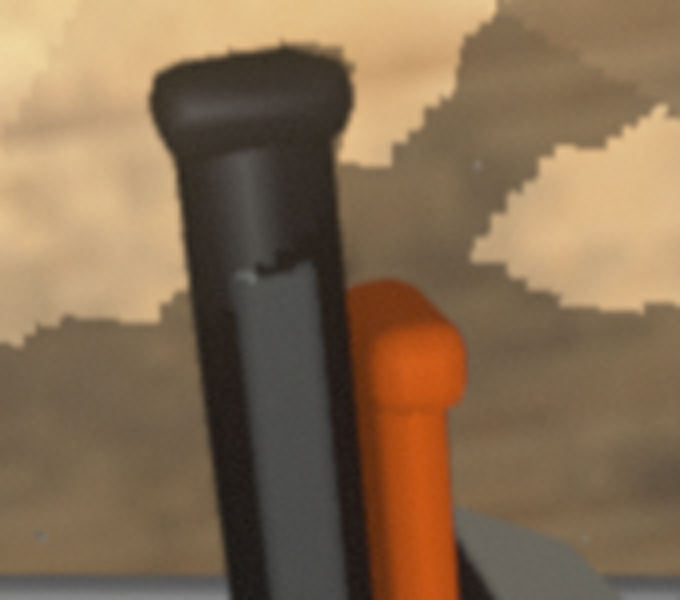

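The force rose to 12.7 N over about 1 mm, so the trigger is on its stop at TCP y ≈ -111. I release it and check the jaw in the top view.

```bash
python3 -m inch '[[[0.02,0,0,0,0,0,-1],[0.05,0,0,0,0,0,-1],[0.08,0,0,0,0,0,-1],[0.11,0,0,0,0,0,-1],[0.14,0,0,0,0,0,-1],[0.17,0,0,0,0,0,-1],[0.18,0,0,0,0,0,-1],[0.18,0,0,0,0,0,-1],[0.18,0,0,0,0,0,-1],[0.18,0,0,0,0,0,-1]]]'
python3 - <<'E'
from h import *
o=bot.get_obs(); print(o['tool_pos'],o['contact_force'])
im=bot.capture('top')[:,:,::-1].copy(); cv2.imwrite('pics/t11.png',im); crop(im,230,165,330,255,6,'pics/t11c.png')
im=bot.capture('wrist')[:,:,::-1].copy(); cv2.imwrite('pics/w11.png',im)
E
```

```text
time: 30.85
tool_pos: [480.0, -78.4, 28.5]
tcp_rot: [3.142, -0.0, 1.668]
contact_force: [-0.2, 0.8, -0.5]
grip_width: 91.8
[480.00383053 -78.35289535  28.49725996] [-0.20997158  0.7667423  -0.53990927]
```

View pics/t11c.png

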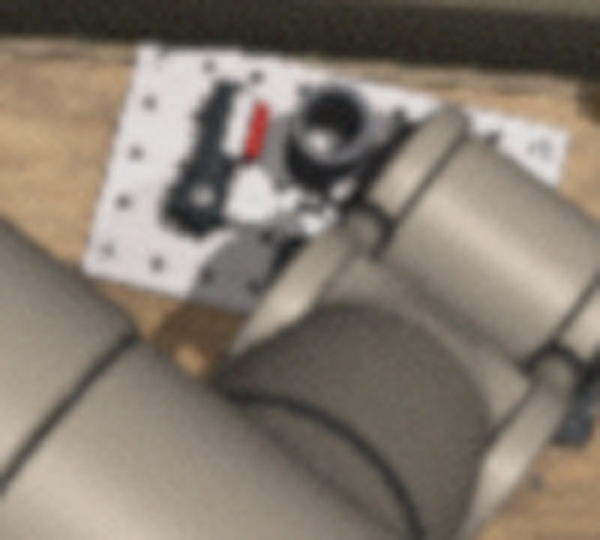

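View pics/w11.png

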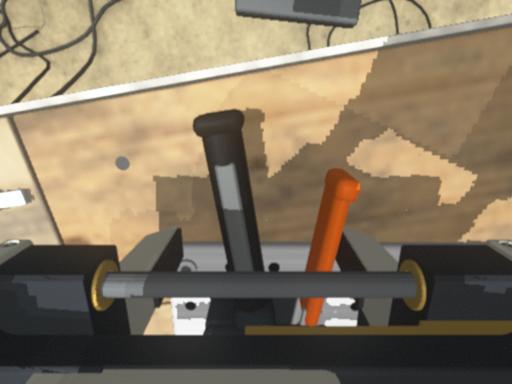

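The top view shows the pad at (273,187) and the tube standing in the V at (285,185). Next I measure the jaw shift from the red centroid.

```bash
cat > jaw.py <<'E'
import sys
from h import *
C=cam('top'); c,s=np.cos(.096),np.sin(.096)
for fn in sys.argv[1:]:
    im=cv2.imread(fn); r=im[170:200,255:295].astype(float)
    w=np.clip(r[:,:,2]-np.maximum(r[:,:,0],r[:,:,1])-45,0,None)
    yy,xx=np.mgrid[170:200,255:295]; u=((w*xx).sum()/w.sum(),(w*yy).sum()/w.sum())
    p=ray(C,u,52); print(fn,np.round(u,2),w.sum().round(),p.round(1),'clamp y',round(-s*(p[0]-543.7)+c*(p[1]+70.4),1))
E
python3 jaw.py pics/top0.png pics/t1.png pics/t11.png
```

```text
pics/top0.png [269.69 185.63] 882.0 [581.6  63.2  52. ] clamp y 129.4
pics/t1.png [269.44 187.34] 284.0 [575.4  62.   52. ] clamp y 128.7
pics/t11.png [272.27 186.47] 985.0 [581.8  53.6  52. ] clamp y 119.7
```

```bash
python3 -m inch '[[[-0.02,0,0,0,0,0,-1],[-0.04,0,0,0,0,0,-1],[-0.065,0,0,0,0,0,-1],[-0.09,0,0,0,0,0,-1],[-0.11,0,0,0,0,0,-1],[-0.13,0,0,0,0,0,-1],[-0.145,0,0,0,0,0,-1],[-0.155,0,0,0,0,0,-1],[-0.162,0,0,0,0,0,-1],[-0.166,0,0,0,0,0,-1]]]'
python3 - <<'E'
from h import *
o=bot.get_obs(); print(o['tool_pos'],o['contact_force'],o['time'])
im=bot.capture('top')[:,:,::-1].copy(); cv2.imwrite('pics/t12.png',im); crop(im,230,165,330,255,6,'pics/t12c.png')
E
python3 jaw.py pics/t12.png
```

```text
time: 32.2
tool_pos: [481.4, -109.6, 28.0]
tcp_rot: [-3.138, -0.004, 1.669]
contact_force: [-2.5, 8.6, 3.2]
grip_width: 91.8
[ 481.37902674 -109.55559949   28.04627855] [-2.46610219  8.64738824  3.18850586] 32.2
pics/t12.png [275.03 188.15] 514.0 [579.3  42.3  52. ] clamp y 108.8
```

View pics/t12c.png

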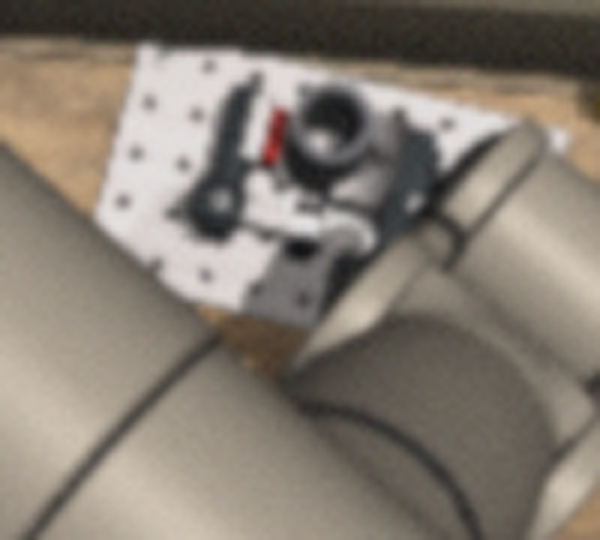

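```bash
python3 -m inch '[[[-0.003,0,0,0,0,0,-1],[-0.006,0,0,0,0,0,-1],[-0.01,0,0,0,0,0,-1],[-0.01,0,0,0,0,0,-1],[0.03,0,0,0,0,0,-1],[0.06,0,0,0,0,0,-1],[0.09,0,0,0,0,0,-1],[0.12,0,0,0,0,0,-1],[0.15,0,0,0,0,0,-1],[0.17,0,0,0,0,0,-1]]]'
python3 - <<'E'
from h import *
o=bot.get_obs(); print(o['tool_pos'],o['contact_force'],o['time'])
im=bot.capture('top')[:,:,::-1].copy(); cv2.imwrite('pics/t13.png',im); crop(im,230,165,330,255,6,'pics/t13c.png')
E
python3 jaw.py pics/t13.png
```

```text
time: 33.5
tool_pos: [480.2, -77.3, 28.7]
tcp_rot: [3.141, 0.001, 1.669]
contact_force: [-0.2, 0.1, 0.5]
grip_width: 92.1
[480.16662414 -77.27985294  28.69101897] [-0.22771184  0.09047904  0.48726731] 33.5
pics/t13.png [275.27 188.65] 432.0 [577.8  40.9  52. ] clamp y 107.5
```

View pics/t13c.png

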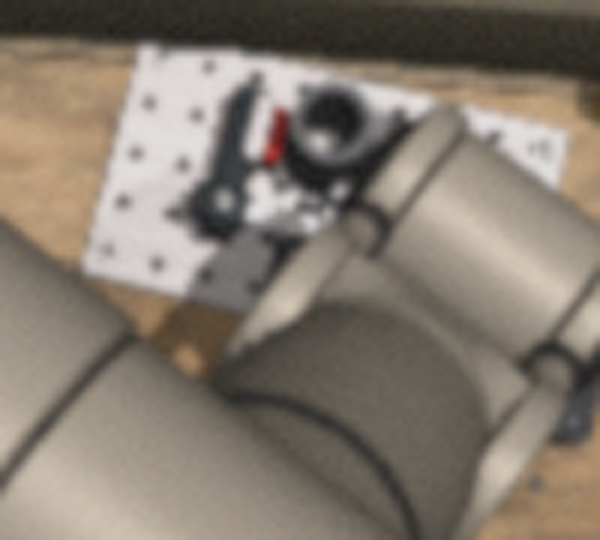

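Two strokes have brought the pad to within a few mm of the tube. The third squeeze goes in small steps, checking force and picture each time.

```bash
cat > st.py <<'E'
import sys
from h import *
o=bot.get_obs(); print(o['tool_pos'].round(1),o['contact_force'].round(2),o['time'])
im=bot.capture('top')[:,:,::-1].copy(); fn='pics/%s.png'%sys.argv[1]; cv2.imwrite(fn,im)
o=bot.get_obs(); print('F2',o['contact_force'].round(2))
E
python3 -m inch '[[[-0.01,0,0,0,0,0,-1],[-0.02,0,0,0,0,0,-1],[-0.03,0,0,0,0,0,-1],[-0.04,0,0,0,0,0,-1],[-0.05,0,0,0,0,0,-1],[-0.055,0,0,0,0,0,-1],[-0.06,0,0,0,0,0,-1],[-0.06,0,0,0,0,0,-1],[-0.06,0,0,0,0,0,-1],[-0.06,0,0,0,0,0,-1]]]'; python3 st.py t14; python3 jaw.py pics/t14.png
python3 -m inch '[[[-0.005,0,0,0,0,0,-1],[-0.01,0,0,0,0,0,-1],[-0.015,0,0,0,0,0,-1],[-0.02,0,0,0,0,0,-1],[-0.02,0,0,0,0,0,-1],[-0.02,0,0,0,0,0,-1],[-0.02,0,0,0,0,0,-1],[-0.02,0,0,0,0,0,-1],[-0.02,0,0,0,0,0,-1],[-0.02,0,0,0,0,0,-1]]]'; python3 st.py t15; python3 jaw.py pics/t15.png
```

```text
time: 34.8
tool_pos: [480.3, -88.8, 28.3]
tcp_rot: [-3.14, -0.001, 1.669]
contact_force: [-2.8, 5.5, 2.3]
grip_width: 91.8
[480.3 -88.8  28.3] [-2.76  5.48  2.28] 34.8
F2 [-2.53  4.12  1.45]
pics/t14.png [275.68 188.6 ] 351.0 [578.5  39.6  52. ] clamp y 106.2
time: 36.1
tool_pos: [480.1, -92.5, 28.2]
tcp_rot: [-3.139, -0.002, 1.669]
contact_force: [-4.0, 4.1, 3.1]
grip_width: 91.8
[480.1 -92.5  28.2] [-4.01  4.12  3.07] 36.1
F2 [-3.13  5.32  2.99]
pics/t15.png [275.9  188.42] 306.0 [579.4  39.1  52. ] clamp y 105.5
```

```bash
python3 -m inch '[[[-0.005,0,0,0,0,0,-1],[-0.01,0,0,0,0,0,-1],[-0.015,0,0,0,0,0,-1],[-0.015,0,0,0,0,0,-1],[-0.015,0,0,0,0,0,-1],[-0.015,0,0,0,0,0,-1],[-0.015,0,0,0,0,0,-1],[-0.015,0,0,0,0,0,-1],[-0.015,0,0,0,0,0,-1],[-0.015,0,0,0,0,0,-1]]]'; python3 st.py t16; python3 jaw.py pics/t16.png
python3 - <<'E'
from h import *
im=cv2.imread('pics/t16.png'); crop(im,255,165,310,205,12,'pics/t16c.png')
E
```

```text
time: 37.4
tool_pos: [480.1, -95.1, 28.2]
tcp_rot: [-3.138, -0.002, 1.669]
contact_force: [-4.0, 7.1, 4.3]
grip_width: 92.1
[480.1 -95.1  28.2] [-3.97  7.13  4.34] 37.4
F2 [-4.5   5.58  4.49]
pics/t16.png [276.06 188.55] 264.0 [579.1  38.4  52. ] clamp y 104.9
```

View pics/t16c.png

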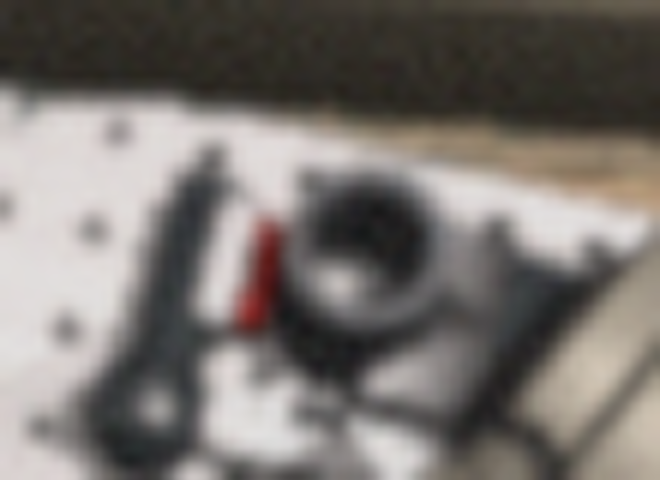

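```bash
python3 -m inch '[[[-0.005,0,0,0,0,0,-1],[-0.01,0,0,0,0,0,-1],[-0.01,0,0,0,0,0,-1],[-0.01,0,0,0,0,0,-1],[-0.01,0,0,0,0,0,-1],[-0.01,0,0,0,0,0,-1],[-0.01,0,0,0,0,0,-1],[-0.01,0,0,0,0,0,-1],[-0.01,0,0,0,0,0,-1],[-0.01,0,0,0,0,0,-1]]]'; python3 st.py t17; python3 jaw.py pics/t17.png
python3 -m inch '[[[-0.005,0,0,0,0,0,-1],[-0.01,0,0,0,0,0,-1],[-0.01,0,0,0,0,0,-1],[-0.01,0,0,0,0,0,-1],[-0.01,0,0,0,0,0,-1],[-0.01,0,0,0,0,0,-1],[-0.01,0,0,0,0,0,-1],[-0.01,0,0,0,0,0,-1],[-0.01,0,0,0,0,0,-1],[-0.01,0,0,0,0,0,-1]]]'; python3 st.py t18; python3 jaw.py pics/t18.png
python3 - <<'E'
from h import *
im=cv2.imread('pics/t18.png'); crop(im,255,165,310,205,12,'pics/t18c.png')
E
```

```text
time: 38.7
tool_pos: [480.1, -96.9, 28.2]
tcp_rot: [-3.138, -0.003, 1.669]
contact_force: [-4.6, 8.1, 4.6]
grip_width: 92.1
[480.1 -96.9  28.2] [-4.62  8.08  4.65] 38.7
F2 [-3.95  8.27  5.08]
pics/t17.png [276.02 189.03] 236.0 [577.4  37.9  52. ] clamp y 104.6
time: 40.0
tool_pos: [480.1, -98.7, 28.2]
tcp_rot: [-3.137, -0.003, 1.669]
contact_force: [-4.6, 8.0, 5.9]
grip_width: 92.0
[480.1 -98.7  28.2] [-4.58  8.03  5.91] 40.0
F2 [-4.44  7.21  4.76]
pics/t18.png [276.05 188.9 ] 170.0 [577.9  38.   52. ] clamp y 104.6
```

View pics/t18c.png

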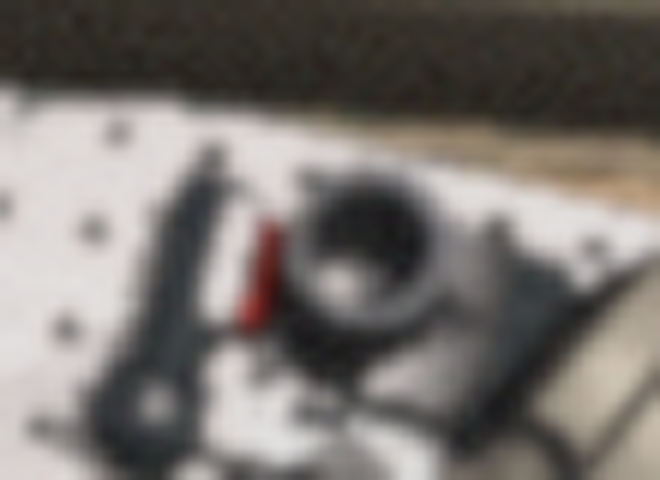

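```bash
cat > jd.py <<'E'
import sys
from h import *
# column profile of the dark jaw arm (rows 178-192): subpixel left edge (white plate -> dark arm), averaged along arm direction
for n in sys.argv[1:]:
    g=cv2.cvtColor(cv2.imread(f'pics/{n}.png'),cv2.COLOR_BGR2GRAY).astype(float)
    g=cv2.GaussianBlur(g,(0,0),.8); L=[];Rr=[]
    for r in range(181,194):
        row=g[r]; 
        seg=row[258:279]; k=int(np.argmin(seg[:16])); t=120
        i=k
        while i>0 and seg[i]<t: i-=1
        L.append(258+i+(seg[i]-t)/(seg[i]-seg[i+1]) if seg[i]>=t else np.nan)
        j=k
        while j<20 and seg[j]<t: j+=1
        Rr.append(258+j-(seg[j]-t)/(seg[j]-seg[j-1]) if seg[j]>=t else np.nan)
    print(n,np.round(L,1),'med',np.nanmean(L).round(2),'R',np.nanmean(Rr).round(2))
E
python3 jd.py top0 t11 t12 t13 t14 t15 t16 t17 t18
```

```text
top0 [261.4 261.  260.7 260.5 260.3 260.1 259.9 259.6 259.2 258.9 258.6 258.2
   nan] med 259.89 R 265.54
t11 [264.2 263.5 262.8 262.4 262.4 262.5 262.4 262.3 262.  261.5 260.9 260.
 259.6] med 262.03 R 268.17
t12 [267.6 267.  266.6 266.3 266.  265.8 265.6 265.5 265.2 264.9 264.6 264.4
 263.9] med 265.63 R 270.55
t13 [267.9 267.3 266.9 266.7 266.5 266.2 265.9 265.7 265.5 265.2 264.9 264.6
 264.4] med 265.98 R 271.03
t14 [268.5 267.8 267.3 266.9 266.7 266.5 266.2 265.9 265.6 265.3 265.  264.8
 264.5] med 266.24 R 271.29
t15 [268.7 268.1 267.7 267.4 267.  266.6 266.3 266.1 265.9 265.7 265.5 265.1
 264.6] med 266.53 R 271.5
t16 [268.9 268.3 267.8 267.5 267.2 266.9 266.7 266.5 266.2 265.8 265.6 265.2
 264.7] med 266.72 R 271.71
t17 [269.1 268.4 267.9 267.5 267.2 266.9 266.7 266.5 266.3 266.  265.7 265.4
 264.8] med 266.8 R 271.82
t18 [269.2 268.5 268.  267.7 267.5 267.2 266.9 266.7 266.5 266.3 265.9 265.4
 264.9] med 266.97 R 271.97
```

```bash
python3 -m inch '[[[-0.005,0,0,0,0,0,-1],[-0.01,0,0,0,0,0,-1],[-0.013,0,0,0,0,0,-1],[-0.013,0,0,0,0,0,-1],[-0.013,0,0,0,0,0,-1],[-0.013,0,0,0,0,0,-1],[-0.013,0,0,0,0,0,-1],[-0.013,0,0,0,0,0,-1],[-0.013,0,0,0,0,0,-1],[-0.013,0,0,0,0,0,-1]]]'; python3 st.py t19; python3 jaw.py pics/t19.png; python3 jd.py t19
```

```text
time: 41.3
tool_pos: [480.3, -100.9, 28.2]
tcp_rot: [-3.137, -0.004, 1.669]
contact_force: [-5.1, 9.7, 6.2]
grip_width: 91.8
[ 480.3 -100.9   28.2] [-5.05  9.7   6.24] 41.3
F2 [-4.95 11.21  5.86]
pics/t19.png [276.2  189.35] 66.0 [576.5  37.   52. ] clamp y 103.7
t19 [269.5 268.9 268.5 268.  267.7 267.3 267.  266.9 266.8 266.5 266.2 265.7
 265.4] med 267.26 R 272.23
```

Run:
```python
from h import *
a=[cv2.imread(f'pics/{n}.png')[172:202,258:300] for n in ('t13','t16','t18','t19')]
b=np.vstack([np.hstack(a[:2]),np.hstack(a[2:])]); cv2.imwrite('pics/cmp.png',cv2.resize(b,None,fx=9,fy=9,interpolation=cv2.INTER_CUBIC))
for n in ('t11','t13','t14','t15','t16','t17','t18','t19'):
    im=cv2.imread(f'pics/{n}.png').astype(float); r=im[176:194,262:285]; red=np.clip(r[:,:,2]-r[:,:,:2].max(2),0,None)
    print(n,[int(v) for v in red.sum(0)])
```

```text
t11 [74, 61, 38, 29, 19, 29, 62, 95, 236, 596, 912, 829, 399, 158, 104, 81, 62, 57, 49, 37, 42, 55, 46]
t13 [98, 107, 112, 102, 80, 52, 35, 28, 22, 44, 87, 173, 420, 653, 650, 396, 124, 55, 42, 41, 53, 48, 49]
t14 [96, 102, 115, 94, 81, 52, 42, 35, 25, 31, 69, 120, 304, 557, 661, 466, 171, 69, 45, 37, 41, 51, 42]
t15 [98, 109, 113, 91, 86, 55, 48, 33, 20, 35, 61, 110, 235, 473, 625, 512, 203, 72, 46, 42, 51, 45, 51]
t16 [102, 102, 106, 92, 94, 64, 52, 33, 26, 28, 59, 92, 205, 408, 593, 534, 222, 83, 52, 42, 42, 47, 48]
t17 [102, 108, 109, 100, 90, 62, 51, 37, 26, 24, 46, 92, 184, 392, 568, 517, 214, 73, 54, 41, 42, 47, 46]
t18 [96, 104, 102, 98, 88, 71, 48, 37, 24, 28, 46, 78, 173, 346, 514, 488, 225, 74, 51, 45, 43, 53, 51]
t19 [104, 101, 101, 99, 95, 73, 58, 44, 30, 22, 39, 76, 131, 272, 421, 451, 227, 83, 48, 41, 49, 48, 44]
```

View pics/cmp.png

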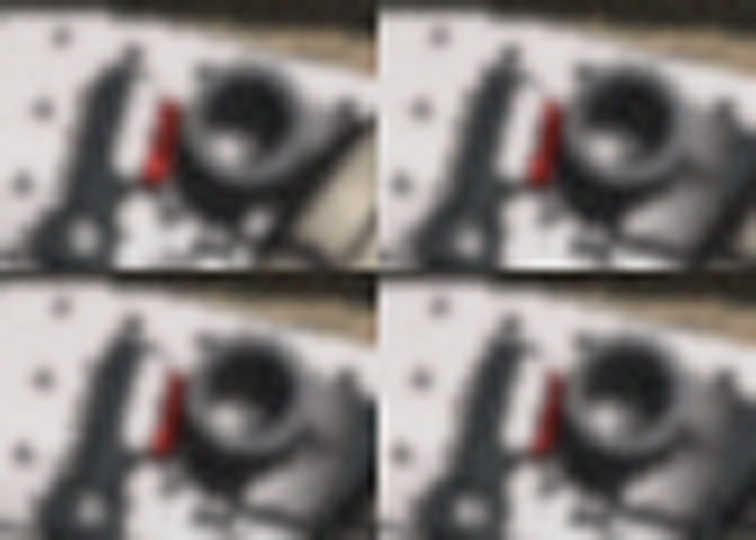

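Force, pad width and jaw shift all point to a squash of 2–3 mm. I average more readings here before the last touch.

```bash
cat > av.py <<'E'
import sys
from h import *
F=[];I=[]
for i in range(int(sys.argv[2])):
    o=bot.get_obs(); F.append(o['contact_force']); I.append(bot.capture('top')[:,:,::-1].astype(float))
o=bot.get_obs()
print('F',np.mean(F,0).round(2),np.std(F,0).round(2),o['tool_pos'].round(2),o['time'],np.round(o['dq'],3))
cv2.imwrite(f'pics/{sys.argv[1]}.png',np.mean(I,0).astype(np.uint8))
E
python3 av.py t20 12; python3 jd.py t19 t20
python3 - <<'E'
from h import *
print(bot.camera_params('top')['t'], -cam('top')[1].T@cam('top')[2])
C=cam('top')
# expected leftmost tube silhouette vs. pad face line when touching: image columns
n=np.array([-np.sin(.096),np.cos(.096)]); e=np.array([np.cos(.096),np.sin(.096)]); v=np.array([586,11.8])
for z in (52,60,80,100): print(z,proj(C,[*(v+24*n),z]).round(2))
for d in (-17,0,17): print('pad face',proj(C,[*(v+24*n+d*e),52]).round(2))
E
```

```text
F [-4.97 10.58  5.73] [0.34 0.54 0.52] [ 480.26 -100.86   28.16] 41.95 [ 0.001 -0.002  0.001 -0.     0.001 -0.   ]
t19 [269.5 268.9 268.5 268.  267.7 267.3 267.  266.9 266.8 266.5 266.2 265.7
 265.4] med 267.26 R 272.23
t20 [269.5 268.9 268.4 268.  267.7 267.3 267.  266.9 266.7 266.5 266.1 265.8
 265.4] med 267.26 R 272.25
[ -89.08921771  537.33652173 1246.90393786] [ 230.52979567   -1.46487773 1341.00362565]
52 [277.19 187.62]
60 [277.33 187.04]
80 [277.68 185.55]
100 [278.04 184.01]
pad face [276.09 192.12]
pad face [277.19 187.62]
pad face [278.29 183.16]
```

Run:
```python
from h import *
for n in ('top0','t11','t12','t13','t14','t15','t16','t17','t18','t19','t20'):
    im=cv2.imread(f'pics/{n}.png').astype(float); red=np.clip(im[:,:,2]-im[:,:,:2].max(2)-4,0,None)
    out=[]
    for r in range(184,191):
        p=red[r,255:288]; out.append((p.sum(), (p*np.arange(255,288)).sum()/p.sum(), p.max()))
    out=np.array(out); print(n,'sum',out[:,0].astype(int),'cen',out[:,1].round(2),'mean',out.mean(0).round(2))
```

```text
top0 sum [332 336 320 314 316 271 142] cen [270.36 270.25 270.24 270.14 269.89 270.02 269.25] mean [290.14 270.02  97.43]
t11 sum [312 324 329 320 318 311 251] cen [271.98 272.08 272.02 272.05 271.99 271.45 270.97] mean [309.29 271.79 104.86]
t12 sum [224 212 199 204 233 267 280] cen [273.69 274.22 274.42 274.87 275.24 274.69 274.36] mean [231.29 274.5   75.71]
t13 sum [195 200 190 185 214 263 293] cen [273.9  274.18 274.55 274.85 275.49 274.85 274.67] mean [220.   274.64  71.29]
t14 sum [179 176 175 177 186 223 264] cen [273.88 273.9  274.77 275.26 275.48 275.41 274.68] mean [197.14 274.77  64.43]
t15 sum [205 181 162 152 171 215 260] cen [274.15 274.28 274.79 276.09 275.46 275.16 274.93] mean [192.29 274.98  63.43]
t16 sum [177 168 159 158 160 195 224] cen [274.42 274.67 274.94 275.46 275.9  275.45 274.89] mean [177.29 275.1   62.  ]
t17 sum [149 153 142 156 154 168 229] cen [273.5  273.5  274.73 275.4  276.01 275.95 274.95] mean [164.43 274.86  58.71]
t18 sum [142 148 139 134 143 166 210] cen [274.18 274.06 274.75 275.86 276.29 275.67 274.86] mean [154.57 275.1   54.86]
t19 sum [121 116 118 123 125 126 155] cen [273.03 273.33 273.86 275.85 276.09 275.96 275.1 ] mean [126.29 274.75  46.57]
t20 sum [117 117 115 126 123 135 154] cen [273.36 273.44 274.49 275.56 276.07 275.94 275.2 ] mean [126.71 274.86  46.57]
```

Run:
```python
from h import *
crop(cv2.imread('pics/t20.png'),250,165,310,205,10,'pics/t20c.png')
im=bot.capture('scene')[:,:,::-1].copy(); cv2.imwrite('pics/s20.png',im); crop(im,150,120,370,250,3,'pics/s20c.png')
```

```text
(no output)
```

View pics/t20c.png

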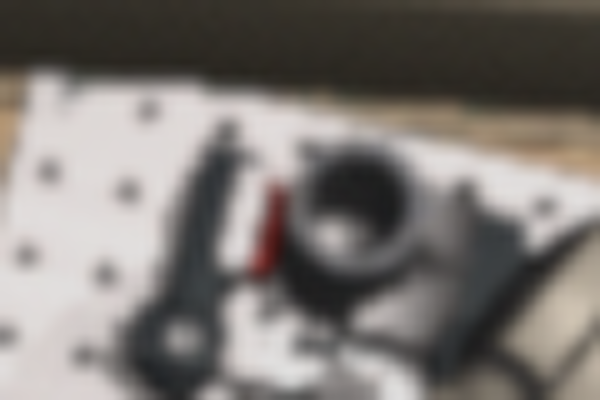

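View pics/s20c.png

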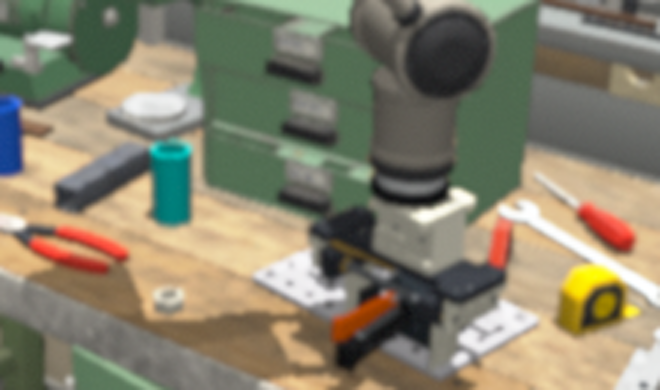

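```bash
python3 -c "
from plant import bot
o=bot.get_obs(); print(o['time'],o['tool_pos'],o['contact_force'])
print(bot.close_job())"
```

```text
42.0 [ 480.24036093 -100.86879764   28.14136848] [-5.41023615  9.35518988  4.97047474]
the job is handed in; nothing more can be done
None
```

The grey-black tube stands upright in the clamp's V, and I handed the job in at 42.0 s with the trigger still held squeezed. I released the tube and pumped the trigger twice to its stop or nearly so. I then squeezed a third time in small steps and held there.

**Tube:** after release its rim measured (586.0, 11.6) mm, against my v_seat estimate of about (586, 12). In the last top view it is still in the V with the pad against it.

**Pressure:** the trigger force rose to about 10.6 N, at roughly 0.7 N per mm of squeeze. That is the slope expected with the pad pressing; without it, it would be about 0.1 N per mm.

**Squash:** I could not measure this directly.
- **From the force:** about 2.7 to 3.7 mm.
- **From the jaw and pad pictures:** about 2.1 to 3.5 mm. The top camera resolves only about 3 mm per pixel, so these are rough.
- **Decision:** both are near the wanted 3 mm and below the 5 mm limit, so I did not push further.

**Disagreements and one contact:**
- **Jaw shift per full stroke:** it measured 9 to 10 mm for the first stroke and 9 to 12 mm for the second, against 12 mm nominal. I relied on the force for the final setting.
- **Drawer case:** while I was carrying the tube in, the gripper's body touched the case front with about 7 N, under the 40 N limit. I backed off, turned the gripper and came in clear.
- **Other tools:** the arm did not touch any that I could see, and those visible in the last scene picture look as they did at the start.

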